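Tare, load and weigh the test coupons

ROBOT

A 7-joint arm with a two-finger parallel gripper is mounted at the origin on a cart in front of the work surface, level with it; the furniture and walls round the work are solid. World frame = base frame: x ahead of the robot, y to its left, z up, the work surface at z = 0. Lengths are in m, angles in rad, forces in N, time in s.
With the tool pointing down it reaches from about 0.425 to 0.925 m from the base axis. Payload 6.8 kg.
Tool frame: the origin (TCP) lies on the centre line of the jaws, within the pads' length; the fingertips stand 11 mm ahead of it and the grasp point (between the pads) lies 8 mm behind it; z points along the fingers, y is the direction in which the jaws open and shut (so a half turn about z gives the same grasp; the last joint's range is limited). The gripper opens to 85 mm and grips with 20 to 120 N. Pads are 22 mm wide; open, the fingers measure 114 mm over their backs; the gripper's body (76 mm by 85 mm) begins 54 mm behind the grasp point. The pads swing forward as they close: fully open they stand 13 mm farther back than shut.
Start: joints at [-1.335, 0.477, 0.022, 1.555, -0.011, 1.109, -0.083], TCP at [0.228, 0.636, 0.242] pointing down, gripper open.
Joint ranges: [-2.96, 2.96], [-0.34, 2.1], [-1.41, 1.46], [0.24, 2.44], [-1.37, 4.51], [0.17, 1.92], [-2.96, 2.96]. Speed limits (rad/s): [2.39, 2.39, 3.14, 3.14, 3.14, 3.14, 3.14].

INTERFACE

Orientations are given as a rotation vector (axis times angle).
In Python, from bench import r gives the robot as it stands.
- The arm moves only by the tool send_rows, never from a script. Its argument "deltas" is a list of rows, each a list of 7 numbers: the opening, from 0 (shut) to 1 (fully open), then the shift along the tool's x, y, z as a fraction of full scale, then the turn, a rotation vector about the tool's x, y, z as a fraction of full scale. In form: [[hand, x, y, z, ax, ay, az], ...]. A call has 1 to 20 rows; each row is the pose to reach, as a shift and turn from the pose commanded when the call began, along the tool's axes at that moment, turning the shorter way round; what a row does not reach only later rows make up. Full scale, the value 1, is 150 mm for a shift and 180 degrees for a turn. A row lasts 1/12 s, in which the tool goes at most 41.7 mm and 7.16 degrees, less where a joint would pass 70% of its speed; a pose out of reach is approached as far as the arm can. A call with a number of a shift or a turn outside -1 to 1 is refused whole. A call with a gripper value outside its range is refused whole. The fingers move at their own pace and stop on an object; "squeeze" is the grip in N (left out, the last holds). Time passes only in rows, so rows that repeat a pose let the fingers close. It gives the time, the measured TCP pose, the force and the opening at its end, in the units of the state.
- r.get_obs(): the state, without advancing time (a new reading comes with each control period).
- r.grab_frame(name): name is "side" or "top" or "wrist"; returns a dict with "pixels" (400x640x3 uint8, red, green, blue), "camera_matrix" (3x3 intrinsics, pixels), "rvec" (rotation vector, rad) and "tvec" (3), from world to camera coordinates, as OpenCV has them. Camera axes: x right, y down, z forward; pixel columns grow to the right and rows downward; lengths in m; the calibration is good to about 2 mm. A picture is of the moment at which its call begins. There is no depth.
- r.hand_in(): hands the job in, once; it reports no verdict.
The state is a dict: "clock": time; "joints": joint angles; "qvel": joint speeds; "tau": joint torques, N m; "tcp_pos": TCP position; "orientation": TCP orientation; "contact_force": force on the tool from outside, world axes, zero at the start; "moment": the same for the moment, N m; "grip_width": finger opening in m.
Only numpy, scipy, OpenCV 4.12 (cv2) and the standard library are available. Lean on these libraries where they do the work, as an engineer would, in place of code of your own. Each camera call takes 0.05 s, during which the arm holds its last target. There are 200 camera calls.

TASK

Weigh the steel test coupons on the four-place weigher. With the plates still empty, push the recessed button in its front fully in with the stylus to tare it and let it spring back; then put every coupon lying on the table flat on a weighing plate of its own, centred and lined up lengthwise with the plate, and push the button fully in once more with the stylus. Work the button only with the stylus, never with the gripper, finish with the stylus lying in its rest again as it was found and the coupons still in place, and leave the tape, dish and bottle alone.

Things in the scene. Friction and masses are not known exactly. Their poses are not given: they have to be found in the camera images.
- coupon_a: steel test coupon, a flat bar 68 x 28 x 6 mm with a small dark hole mark near one end, 60 g, lying flat on the table at the start; origin at its centre (3 mm above what it lies on), x along its length, z up; either face and either end will do. None if absent in this run
- coupon_b: steel test coupon, a flat bar 68 x 28 x 6 mm with a small dark hole mark near one end, 60 g, lying flat on the table at the start; origin at its centre (3 mm above what it lies on), x along its length, z up; either face and either end will do. None if absent in this run
- coupon_c: steel test coupon, a flat bar 68 x 28 x 6 mm with a small dark hole mark near one end, 60 g, lying flat on the table at the start; origin at its centre (3 mm above what it lies on), x along its length, z up; either face and either end will do. None if absent in this run
- coupon_d: steel test coupon, a flat bar 68 x 28 x 6 mm with a small dark hole mark near one end, 60 g, lying flat on the table at the start; origin at its centre (3 mm above what it lies on), x along its length, z up; either face and either end will do. None if absent in this run
- stylus: push tool: black square handle 80 x 16 x 16 mm with a plain steel rod of 7 mm diameter out of one end, 40 g. Origin on its axis at the middle of the handle; x along the axis towards the rod; handle from x = -40 to +40 mm, rod's blunt tip at x = +95 mm; it balances about 6 mm ahead of the origin. Starts lying level in the stylus rest; grip it across the handle
- stylus_rest: fixed grey rest, base 90 x 50 x 8 mm, origin under its centre. Two saddles 8 mm thick at x = -32 and +32 mm carry the handle level along x, underside 30 mm above the table; their horns rise to 45 mm, 25 mm apart at the seat, flaring out; 56 mm between the saddles is free for fingers. The stylus' tip starts to +x. Keep clear of the tall fixed pipette stand, 0.7 m ahead and 0.37 m right of the robot
- seat (a point): point in the rest where the stylus' origin lies when it is seated, 38 mm above the table; axes as the rest
- weigher: white four-place coupon weigher fixed on the table, 130 (x) x 276 (y) x 55 mm; origin under its centre, front (dark display, button recess) to its -x, flat aluminium deck at z = 55 mm with a lip 5 mm wide and 5 mm high along each of the two short ends. Four dark-edged weighing plates lie flush in the deck in a row along y, at y = +87, +29, -29 and -87 mm
- plate_1 (a point): centre of weighing plate 1 (counted from the left as seen from the front), on the deck surface; axes as the weigher. Plate 74 mm along x by 34 mm along y, centres 58 mm apart
- plate_2 (a point): centre of weighing plate 2 (counted from the left as seen from the front), on the deck surface; axes as the weigher. Plate 74 mm along x by 34 mm along y, centres 58 mm apart
- plate_3 (a point): centre of weighing plate 3 (counted from the left as seen from the front), on the deck surface; axes as the weigher. Plate 74 mm along x by 34 mm along y, centres 58 mm apart
- plate_4 (a point): centre of weighing plate 4 (counted from the left as seen from the front), on the deck surface; axes as the weigher. Plate 74 mm along x by 34 mm along y, centres 58 mm apart
- recess (a point): centre of the mouth of the button recess, in the weigher's front face 30 mm above the table; axes as the weigher, so +x points straight into the recess. Square opening 18 x 18 mm with a dark frame; the button's face (14 mm diameter) lies 10 mm inside
- button (a joint): travel of the recessed spring button, m: 0 out, grows as it is pushed in (weigher +x), 0.006 fully in; 1 N to start, 4 N fully in; springs back by itself
- tape: roll of beige tape lying flat, a bystander, to be left alone; origin at the centre of its underside
- petri_dish: closed petri dish, a bystander, to be left alone; origin at the centre of its underside
- amber_bottle: small amber bottle with a black cap, a bystander, to be left alone; origin at the centre of its underside

How it is judged:
On the way, in this order (a step that is already met when the one before it is completed fails the run):
1. the button is pushed in at least 4 mm with the stylus while no coupon is on the weigher (value of joint button above 0.004 m and contact force between stylus and button above 0.5 N and height (world z) of each of coupon_a, coupon_b, coupon_c, coupon_d below 0.035 m), for 0.1 s.
2. every coupon lies flat on a weighing plate of its own and the button is out ((horizontal distance between coupon_a and plate_1 below 0.01 m or horizontal distance between coupon_a and plate_2 below 0.01 m or horizontal distance between coupon_a and plate_3 below 0.01 m or horizontal distance between coupon_a and plate_4 below 0.01 m) and z of coupon_a in the frame of weigher between 0.0555 and 0.0605 m and angle between the x axis of each of coupon_a, coupon_b, coupon_c, coupon_d and the x axis of weigher, either way round below 0.17 rad and linear speed of each of coupon_a, coupon_b, coupon_c, coupon_d below 0.03 m/s and (horizontal distance between coupon_b and plate_1 below 0.01 m or horizontal distance between coupon_b and plate_2 below 0.01 m or horizontal distance between coupon_b and plate_3 below 0.01 m or horizontal distance between coupon_b and plate_4 below 0.01 m) and z of coupon_b in the frame of weigher between 0.0555 and 0.0605 m and (horizontal distance between coupon_c and plate_1 below 0.01 m or horizontal distance between coupon_c and plate_2 below 0.01 m or horizontal distance between coupon_c and plate_3 below 0.01 m or horizontal distance between coupon_c and plate_4 below 0.01 m) and z of coupon_c in the frame of weigher between 0.0555 and 0.0605 m and (horizontal distance between coupon_d and plate_1 below 0.01 m or horizontal distance between coupon_d and plate_2 below 0.01 m or horizontal distance between coupon_d and plate_3 below 0.01 m or horizontal distance between coupon_d and plate_4 below 0.01 m) and z of coupon_d in the frame of weigher between 0.0555 and 0.0605 m and value of joint button below 0.002 m), for 0.2 s.
3. with all coupons on the plates the button is pushed in at least 4 mm with the stylus again (value of joint button above 0.004 m and contact force between stylus and button above 0.5 N and (horizontal distance between coupon_a and plate_1 below 0.01 m or horizontal distance between coupon_a and plate_2 below 0.01 m or horizontal distance between coupon_a and plate_3 below 0.01 m or horizontal distance between coupon_a and plate_4 below 0.01 m) and z of coupon_a in the frame of weigher between 0.0555 and 0.0605 m and angle between the x axis of each of coupon_a, coupon_b, coupon_c, coupon_d and the x axis of weigher, either way round below 0.17 rad and linear speed of each of coupon_a, coupon_b, coupon_c, coupon_d below 0.03 m/s and (horizontal distance between coupon_b and plate_1 below 0.01 m or horizontal distance between coupon_b and plate_2 below 0.01 m or horizontal distance between coupon_b and plate_3 below 0.01 m or horizontal distance between coupon_b and plate_4 below 0.01 m) and z of coupon_b in the frame of weigher between 0.0555 and 0.0605 m and (horizontal distance between coupon_c and plate_1 below 0.01 m or horizontal distance between coupon_c and plate_2 below 0.01 m or horizontal distance between coupon_c and plate_3 below 0.01 m or horizontal distance between coupon_c and plate_4 below 0.01 m) and z of coupon_c in the frame of weigher between 0.0555 and 0.0605 m and (horizontal distance between coupon_d and plate_1 below 0.01 m or horizontal distance between coupon_d and plate_2 below 0.01 m or horizontal distance between coupon_d and plate_3 below 0.01 m or horizontal distance between coupon_d and plate_4 below 0.01 m) and z of coupon_d in the frame of weigher between 0.0555 and 0.0605 m), for 0.1 s.
At the end, for the whole second after the job is handed in: every coupon present lies flat on the deck within 10 mm and about 10 degrees of a plate's centre and length; the button is out; the stylus lies at rest in its rest, within 15 mm across, 5 mm in height and about 11 degrees (either way round) of seated (all of step 2 and horizontal distance between stylus and seat below 0.015 m and z of stylus in the frame of seat between -0.005 and 0.005 m and angle between the x axis of stylus and the x axis of stylus_rest, either way round below 0.2 rad and linear speed of stylus below 0.03 m/s); the robot touches nothing.
It fails at once if the gripper's fingers push the button (contact force between the fingers and button above 1 N).
It fails at once if the tape is moved by more than 30 mm (distance of tape from where it was at the start of the episode above 0.03 m).
It fails at once if the petri dish is moved by more than 30 mm (distance of petri_dish from where it was at the start of the episode above 0.03 m).
It fails at once if the amber bottle is moved by more than 30 mm (distance of amber_bottle from where it was at the start of the episode above 0.03 m).
Of coupon_a, coupon_b, coupon_c, coupon_d only 2 to 4 are there at a start; the rules pass over those that are not, and their reading is None.
At some moment in a run one of coupon_a, coupon_b, coupon_c, coupon_d may be knocked a few centimetres aside while the robot is not near it.
Once in a run the grip may slacken for a moment while it holds something.
It also fails if it takes over 210 s, if anything falls off the work surface, if the arm or the gripper's body presses on something with over 40 N, if the wrist force passes 120 N, or if a joint passes its speed limit or range.

## Working session

There is one attempt and no reset: what is moved stays moved. The work goes in short steps, Python scripts to look and compute and a tool call to move; the robot and the scene stay as the last step left them, time stands still between calls to the robot, and variables do not carry over. Pictures are saved under pics/ and viewed, about 12 in all and at most 16, crops included, and the job is handed in when it is done.

Besides the shell and the picture viewer there is one more tool, called after ">>>" by a JSON object that holds its "method" and its "body". send_rows: Moves the arm, as the interface text tells. Shift numbers are shares of 150 mm and turn numbers shares of 180 degrees, none past 1 either way. Its arguments: {"type":"object","properties":{"deltas":{"type":"array","items":{"type":"array","items":{"type":"number"}}},"squeeze":{"type":"number"}},"required":["deltas"]}

```bash
mkdir -p pics; ls
cat > h.py <<'E'
import numpy as np, cv2
from bench import r
from scipy.spatial.transform import Rotation as R
def snap(cam,name):
    f=r.grab_frame(cam); np.savez('pics/'+name+'.npz',**f)
    cv2.imwrite('pics/'+name+'.png',f['pixels'][:,:,::-1]); return f
def load(n): return dict(np.load('pics/'+n+'.npz'))
def ray(f,uv,z):
    K=f['camera_matrix'];Rm=cv2.Rodrigues(f['rvec'])[0];t=f['tvec'].ravel()
    d=Rm.T@np.linalg.inv(K)@np.array([uv[0],uv[1],1.]);c=-Rm.T@t
    return c+d*(z-c[2])/d[2]
def proj(f,P):
    return cv2.projectPoints(np.atleast_2d(np.array(P,float)),f['rvec'],f['tvec'],f['camera_matrix'],None)[0][:,0]
def st():
    o=r.get_obs();print('t',round(o['clock'],2),'tcp',np.round(o['tcp_pos'],4),'rv',np.round(o['orientation'],4),'F',np.round(o['contact_force'],1),'w',round(o['grip_width'],4),'q',np.round(o['joints'],2))
    print(np.round(R.from_rotvec(o['orientation']).as_matrix(),3).tolist())
def go(p,yaw=None,o=None):
    "deltas (fractions) for tool-down target p with tool-y (jaw) world angle yaw"
    o=o or r.get_obs();R0=R.from_rotvec(o['orientation']);d=R0.inv().apply(np.array(p)-o['tcp_pos'])/.15
    print('shift',np.round(d,3),end=' ')
    if yaw is not None:
        best=None
        for k in (0,np.pi):
            y=np.array([np.cos(yaw+k),np.sin(yaw+k),0]);z=np.array([0,0,-1.]);x=np.cross(y,z)
            dr=(R0.inv()*R.from_matrix(np.c_[x,y,z])).as_rotvec()
            if best is None or np.linalg.norm(dr)<np.linalg.norm(best):best=dr
        print('turn',np.round(best/np.pi,4),end='')
    print()
E
python3 - <<'E'
from h import *
for c in('top','side','wrist'):
    f=snap(c,c+'0');print(c,np.round(-cv2.Rodrigues(f['rvec'])[0].T@f['tvec'].ravel(),3),f['camera_matrix'][0,0])
st()
im=[cv2.imread('pics/%s0.png'%c) for c in('top','side')]
E
```

```text
pics
top [0.374 0.021 1.319] 458.4975964578463
side [ 0.082 -1.206  0.605] 518.1094313745488
wrist [0.151 0.662 0.372] 297.6254604825576
t 0.15 tcp [0.2274 0.6351 0.2416] rv [-5.3730e-01 -3.0952e+00  2.2000e-03] F [-0.4 -0.   0.2] w 0.0854 q [-1.34  0.48  0.02  1.56 -0.01  1.11 -0.08]
[[-0.941, 0.337, -0.0], [0.337, 0.941, -0.001], [-0.0, -0.001, -1.0]]
```

View pics/top0.png

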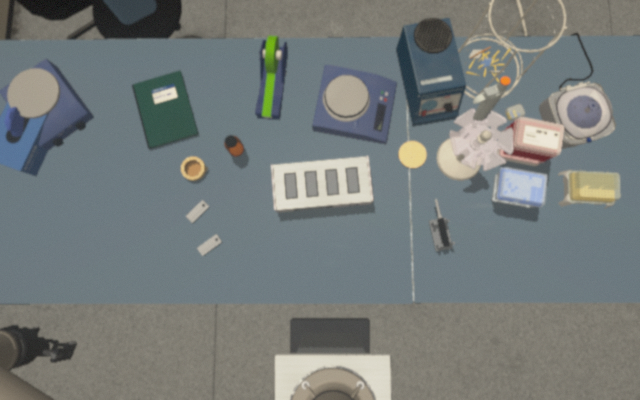

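View pics/side0.png

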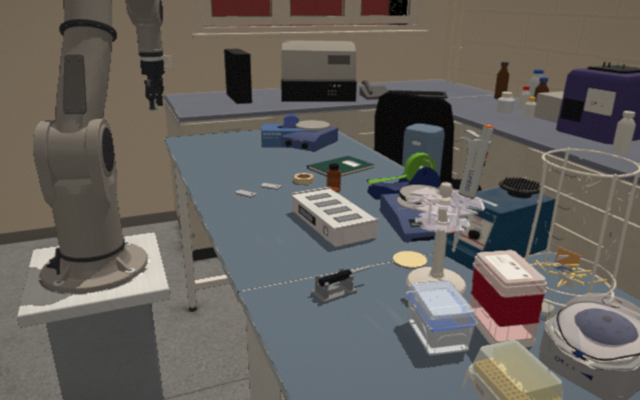

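Top view: weigher about (322,183), coupons at (197,212) and (209,245), and the stylus in its rest at (441,230) with its tip pointing up. The tape is at (193,168), the bottle at (235,146) and the dish at (412,154). The side view also shows only two coupons.

Run:
```python
from h import *
f=load('top0');im=f['pixels'].astype(int);g=im.sum(2)/3
hsv=cv2.cvtColor(f['pixels'],cv2.COLOR_RGB2HSV)
for nm,(u0,v0,u1,v1),z in(('coup',(180,195,225,260),.006),('weigher',(262,148,382,220),.055)):
    m=((g[v0:v1,u0:u1]>115)&(hsv[v0:v1,u0:u1,1]<70)).astype(np.uint8)
    m=cv2.morphologyEx(m,cv2.MORPH_CLOSE,np.ones((3,3)))
    for c in cv2.findContours(m,cv2.RETR_EXTERNAL,cv2.CHAIN_APPROX_NONE)[0]:
        if cv2.contourArea(c)<40:continue
        P=np.array([ray(f,(p[0][0]+u0,p[0][1]+v0),z)[:2] for p in c],np.float32)
        (cx,cy),(w,h),a=cv2.minAreaRect(P*1000);b=cv2.boxPoints(((cx,cy),(w,h),a));e=b[1]-b[0];e2=b[2]-b[1]
        L=e if np.linalg.norm(e)>np.linalg.norm(e2) else e2
        print(nm,round(cx),round(cy),'size',round(w),round(h),'long yaw',round(float(np.degrees(np.arctan2(L[1],L[0]))),1))
# plates: dark rectangles in weigher
u0,v0,u1,v1=262,148,382,220
m=(g[v0:v1,u0:u1]<105).astype(np.uint8)
for c in cv2.findContours(m,cv2.RETR_EXTERNAL,cv2.CHAIN_APPROX_NONE)[0]:
    if 100<cv2.contourArea(c)<900:
        q=cv2.minAreaRect(c);print('plate',np.round(ray(f,(q[0][0]+u0,q[0][1]+v0),.055),4),q[1],q[2])
A=cv2.resize(f['pixels'][190:260,400:490],None,fx=5,fy=5,interpolation=cv2.INTER_CUBIC)
B=cv2.resize(f['pixels'][150:220,265:380],None,fx=3,fy=5,interpolation=cv2.INTER_CUBIC)
cv2.imwrite('pics/c1.png',np.hstack([A,B])[:,:800,::-1])
```

```text
coup 504 376 size 189 129 long yaw 1.8
weigher 621 30 size 338 203 long yaw 89.7
plate [0.5404 0.0174 0.055 ] (10.352238655090332, 96.3321304321289) 85.03025817871094
```

View pics/c1.png

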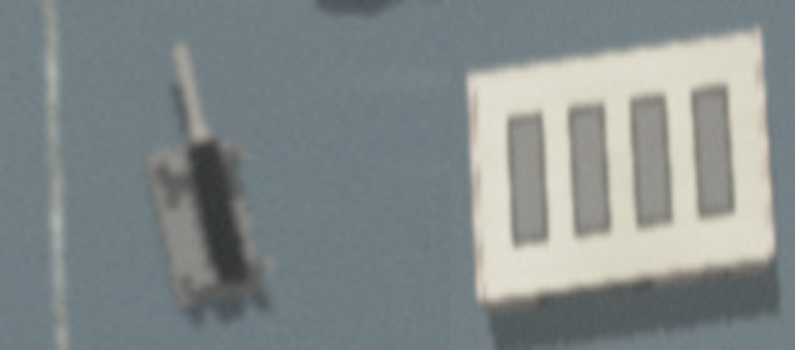

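Run:
```python
from h import *
f=load('top0');im=f['pixels'].astype(int);d=im[:,:,0]-im[:,:,2];g=im.sum(2)/3
print('bg',im[230,230],'coup',im[245,209],im[212,197])
def rects(m,u0,v0,z,nm,amin,amax):
    for c in cv2.findContours(m.astype(np.uint8),cv2.RETR_EXTERNAL,cv2.CHAIN_APPROX_NONE)[0]:
        if not amin<cv2.contourArea(c)<amax:continue
        P=np.array([ray(f,(p[0][0]+u0,p[0][1]+v0),z)[:2] for p in c],np.float32)*1000
        (cx,cy),(w,h),a=cv2.minAreaRect(P);b=cv2.boxPoints(((cx,cy),(w,h),a));e=b[1]-b[0];e2=b[2]-b[1]
        L=e if np.linalg.norm(e)>np.linalg.norm(e2) else e2
        print(nm,round(cx),round(cy),'size',round(w),round(h),'long yaw',round(float(np.degrees(np.arctan2(L[1],L[0]))),1), 'mean',P.mean(0))
rects(d[195:262,175:230]>-15,175,195,.006,'coup',30,400)
W=d[145:225,262:385]>-15
rects((g[145:225,262:385]>150)&W,262,145,.055,'weigher',2000,9000)
rects((g[145:225,262:385]<165)&W,262,145,.055,'plate',100,900)
a=[ray(f,(436.6,199),.038),ray(f,(440.6,218),.046),ray(f,(447.2,246),.046)]
print(np.round(a,4)); v=a[0]-(a[1]+a[2])/2;print(np.degrees(np.arctan2(v[1],v[0])),np.linalg.norm(v[:2]))
v=a[1]-a[2];print(np.degrees(np.arctan2(v[1],v[0])),np.linalg.norm(v[:2]))
st()
```

```text
bg [111 123 129] coup [185 181 169] [185 179 169]
coup 453 354 size 40 77 long yaw -57.0 mean [452.79886 351.9295 ]
coup 550 391 size 38 77 long yaw -43.9 mean [549.20355 391.49744]
weigher 623 31 size 133 281 long yaw -84.9 mean [622.79626   31.172058]
[[ 0.577  -0.2943  0.038 ]
 [ 0.5222 -0.3012  0.046 ]
 [ 0.4445 -0.316   0.046 ]]
8.675793366482626 0.09472910059784247
10.781645595421953 0.0790421976297313
t 0.15 tcp [0.2274 0.6351 0.2416] rv [-5.3730e-01 -3.0952e+00  2.2000e-03] F [-0.4 -0.   0.2] w 0.0854 q [-1.34  0.48  0.02  1.56 -0.01  1.11 -0.08]
[[-0.941, 0.337, -0.0], [0.337, 0.941, -0.001], [-0.0, -0.001, -1.0]]
```

```bash
cat >> h.py <<'E'
def plan(wps,start=None):
    "wps (x,y,z,jaw yaw deg); prints one call's target per (sub)leg, from measured pose, and rows needed at full speed"
    o=r.get_obs();p=np.array(o['tcp_pos']);Rc=R.from_rotvec(o['orientation'])
    for w in wps:
        w=np.array(w,float);Y=np.radians(w[3]);y=np.array([np.cos(Y),np.sin(Y),0]);z=np.array([0,0,-1.])
        Rt=R.from_matrix(np.c_[np.cross(y,z),y,z])
        n=1
        while True:
            rv=(Rt*Rc.inv()).as_rotvec();q,S,out=p,Rc,[]
            for i in range(1,n+1):
                q2=p+(w[:3]-p)*i/n;S2=R.from_rotvec(rv*i/n)*Rc
                d=S.inv().apply(q2-q)/.15;t=(S.inv()*S2).as_rotvec()/np.pi
                out.append((d,t,max(np.linalg.norm(d)*.15/.0417,np.degrees(np.linalg.norm(t*np.pi))/7.16)));q,S=q2,S2
            if max(abs(d).max() for d,_,_ in out)<=1:break
            n+=1
        for d,t,k in out:print('leg',w,'sh',np.round(d,3).tolist(),'tn',np.round(t,4).tolist(),'rows',round(k,1))
        p,Rc=w[:3],Rt
E
python3 -c "
from h import *
plan([(.5,.2,.28,85),(.46,-.1,.28,100),(.47,-.29,.25,100)])"
```

```text
leg [ 0.5   0.2   0.28 85.  ] sh [-0.896, -0.706, -0.084] tn [-0.0002, -0.0, -0.0272] rows 4.1
leg [ 0.5   0.2   0.28 85.  ] sh [-0.833, -0.78, -0.085] tn [-0.0002, -0.0, -0.0272] rows 4.1
leg [ 0.5   0.2   0.28 85.  ] sh [-0.763, -0.848, -0.085] tn [-0.0002, -0.0, -0.0272] rows 4.1
leg [  0.46  -0.1    0.28 100.  ] sh [0.03, -0.672, 0.0] tn [0.0, 0.0, -0.0278] rows 2.4
leg [  0.46  -0.1    0.28 100.  ] sh [0.089, -0.667, 0.0] tn [0.0, 0.0, -0.0278] rows 2.4
leg [  0.46  -0.1    0.28 100.  ] sh [0.147, -0.656, 0.0] tn [0.0, 0.0, -0.0278] rows 2.4
leg [  0.47  -0.29   0.25 100.  ] sh [0.077, -0.629, 0.1] tn [0.0, 0.0, 0.0] rows 2.3
leg [  0.47  -0.29   0.25 100.  ] sh [0.077, -0.629, 0.1] tn [0.0, 0.0, 0.0] rows 2.3
```

>>> {"method": "send_rows", "body": {"deltas": [[1,-0.9,-0.71,-0.08,0,0,-0.027],[1,-0.9,-0.71,-0.08,0,0,-0.027],[1,-0.9,-0.71,-0.08,0,0,-0.027],[1,-0.9,-0.71,-0.08,0,0,-0.027],[1,-0.9,-0.71,-0.08,0,0,-0.027],[1,-0.9,-0.71,-0.08,0,0,-0.027]]}}

```text
clock: 0.65
tcp_pos: [0.3217, 0.4865, 0.2547]
orientation: [0.416, 3.113, -0.001]
contact_force: [-0.6, 1.2, -0.1]
grip_width: 0.0854
```

>>> {"method": "send_rows", "body": {"deltas": [[1,-0.83,-0.78,-0.08,0,0,-0.027],[1,-0.83,-0.78,-0.08,0,0,-0.027],[1,-0.83,-0.78,-0.08,0,0,-0.027],[1,-0.83,-0.78,-0.08,0,0,-0.027],[1,-0.83,-0.78,-0.08,0,0,-0.027],[1,-0.83,-0.78,-0.08,0,0,-0.027]]}}

```text
clock: 1.15
tcp_pos: [0.4106, 0.3432, 0.2665]
orientation: [0.28, 3.128, 0.0]
contact_force: [-0.3, 1.5, 0.0]
grip_width: 0.0855
```

>>> {"method": "send_rows", "body": {"deltas": [[1,-0.76,-0.85,-0.08,0,0,-0.027],[1,-0.76,-0.85,-0.08,0,0,-0.027],[1,-0.76,-0.85,-0.08,0,0,-0.027],[1,-0.76,-0.85,-0.08,0,0,-0.027],[1,-0.76,-0.85,-0.08,0,0,-0.027],[1,-0.76,-0.85,-0.08,0,0,-0.027],[1,-0.76,-0.85,-0.08,0,0,-0.027]]}}

```text
clock: 1.73
tcp_pos: [0.4985, 0.2021, 0.2779]
orientation: [-0.136, -3.138, -0.001]
contact_force: [-0.3, 0.6, -0.6]
grip_width: 0.0855
```

```bash
python3 -c "
from h import *
st();snap('wrist','w1')
plan([(.46,-.1,.25,100),(.45,-.29,.25,100)])"
```

```text
t 1.73 tcp [0.4985 0.2021 0.2779] rv [-1.3630e-01 -3.1377e+00 -1.3000e-03] F [-0.3  0.6 -0.6] w 0.0855 q [-0.67  0.22  0.19  1.85 -0.05  1.08  1.03]
[[-0.996, 0.087, -0.001], [0.087, 0.996, 0.001], [0.001, 0.001, -1.0]]
leg [  0.46  -0.1    0.25 100.  ] sh [0.027, -0.677, 0.061] tn [0.0001, -0.0001, -0.0276] rows 2.4
leg [  0.46  -0.1    0.25 100.  ] sh [0.086, -0.672, 0.062] tn [0.0001, -0.0001, -0.0276] rows 2.4
leg [  0.46  -0.1    0.25 100.  ] sh [0.143, -0.663, 0.062] tn [0.0001, -0.0001, -0.0276] rows 2.4
leg [  0.45  -0.29   0.25 100.  ] sh [0.143, -0.618, 0.0] tn [0.0, 0.0, 0.0] rows 2.3
leg [  0.45  -0.29   0.25 100.  ] sh [0.143, -0.618, 0.0] tn [0.0, 0.0, 0.0] rows 2.3
```

View pics/w1.png

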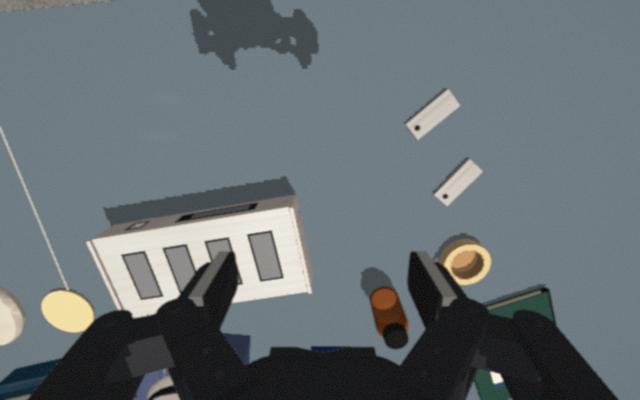

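Wrist view: weigher with corners near (90,242), (297,198) and (311,291). Its display is at (217,213) and the recess at (137,225). The coupons are at (432,115) and (458,182).

```bash
cat >> h.py <<'E'
def rects(f,box,z,thr=-15,amin=30,amax=1e9,extra=None):
    u0,v0,u1,v1=box;im=f['pixels'][v0:v1,u0:u1].astype(int);m=(im[:,:,0]-im[:,:,2]>thr)
    if extra is not None:m&=extra(im)
    for c in cv2.findContours(m.astype(np.uint8),cv2.RETR_EXTERNAL,cv2.CHAIN_APPROX_NONE)[0]:
        if not amin<cv2.contourArea(c)<amax:continue
        P=np.array([ray(f,(p[0][0]+u0,p[0][1]+v0),z)[:2] for p in c],np.float32)*1000
        (cx,cy),(w,h),a=cv2.minAreaRect(P);b=cv2.boxPoints(((cx,cy),(w,h),a));e=b[1]-b[0];e2=b[2]-b[1]
        L=e if np.linalg.norm(e)>np.linalg.norm(e2) else e2
        print('rect',round(cx,1),round(cy,1),'size',round(w),round(h),'long yaw',round(float(np.degrees(np.arctan2(L[1],L[0]))),1))
E
python3 -c "
from h import *
f=load('w1')
rects(f,(395,80,480,142),.006);rects(f,(425,150,490,212),.006)
print('bg',f['pixels'][150,300],'front',f['pixels'][212,280],'shadow',f['pixels'][190,280])
for uv in [(90,242),(297,198),(311,291)]:print('corner',ray(f,uv,.055))
print('recess',ray(f,(137,225),.03))
W=np.array([.623,.031]);c,s=np.cos(np.radians(5)),np.sin(np.radians(5));M=np.array([[c,-s],[s,c]])
for uv in [(90,242),(297,198),(311,291)]:print(M.T@(ray(f,uv,.055)[:2]-W))
print('rec in weigher',M.T@(ray(f,(137,225),.03)[:2]-W))
A=cv2.resize(f['pixels'][190:255,85:205],None,fx=6,fy=6,interpolation=cv2.INTER_CUBIC)
cv2.imwrite('pics/c2.png',A[:,:,::-1])
"
```

```text
rect 452.8 349.6 size 33 71 long yaw -53.7
rect 548.8 387.5 size 36 71 long yaw -43.8
bg [115 128 134] front [239 235 226] shadow [69 77 82]
corner [ 0.57402845 -0.11232533  0.055     ]
corner [0.53663831 0.16682369 0.055     ]
corner [0.67535669 0.1708426  0.055     ]
recess [ 0.56513702 -0.06151093  0.03      ]
[-0.06127682 -0.13851178]
[-0.07419525  0.14283375]
[0.06434554 0.13474727]
rec in weigher [-0.06570566 -0.0871158 ]
```

View pics/c2.png

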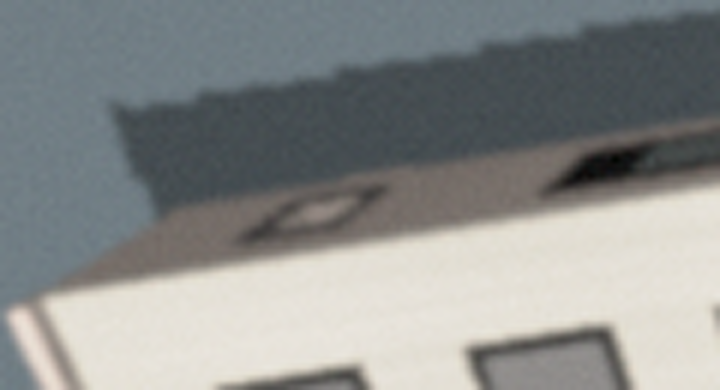

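>>> {"method": "send_rows", "body": {"deltas": [[1,0.03,-0.68,0.06,0,0,-0.028],[1,0.03,-0.68,0.06,0,0,-0.028],[1,0.03,-0.68,0.06,0,0,-0.028],[1,0.03,-0.68,0.06,0,0,-0.028]]}}

```text
clock: 2.12
tcp_pos: [0.4843, 0.0957, 0.2687]
orientation: [-0.006, -3.14, 0.002]
contact_force: [1.6, 0.4, -0.2]
grip_width: 0.0854
```

>>> {"method": "send_rows", "body": {"deltas": [[1,0.09,-0.67,0.06,0,0,-0.028],[1,0.09,-0.67,0.06,0,0,-0.028],[1,0.09,-0.67,0.06,0,0,-0.028],[1,0.09,-0.67,0.06,0,0,-0.028]]}}

```text
clock: 2.45
tcp_pos: [0.4712, -0.0041, 0.2599]
orientation: [0.132, -3.138, 0.001]
contact_force: [-0.7, -0.3, -0.2]
grip_width: 0.0855
```

>>> {"method": "send_rows", "body": {"deltas": [[1,0.14,-0.67,0.06,0,0,-0.028],[1,0.14,-0.67,0.06,0,0,-0.028],[1,0.14,-0.67,0.06,0,0,-0.028],[1,0.14,-0.67,0.06,0,0,-0.028],[1,0.14,-0.67,0.06,0,0,-0.028]]}}

```text
clock: 2.87
tcp_pos: [0.4606, -0.1022, 0.2512]
orientation: [-0.276, 3.129, 0.001]
contact_force: [0.9, 1.1, 0.2]
grip_width: 0.0854
```

```bash
python3 -c "
from h import *
st();snap('wrist','w2')"
```

```text
t 2.87 tcp [ 0.4606 -0.1022  0.2512] rv [-2.7650e-01  3.1293e+00  1.1000e-03] F [0.9 1.1 0.2] w 0.0854 q [-0.26  0.13  0.38  2.03 -0.06  0.99  1.9 ]
[[-0.985, -0.175, 0.0], [-0.175, 0.985, 0.001], [-0.0, 0.001, -1.0]]
```

View pics/w2.png

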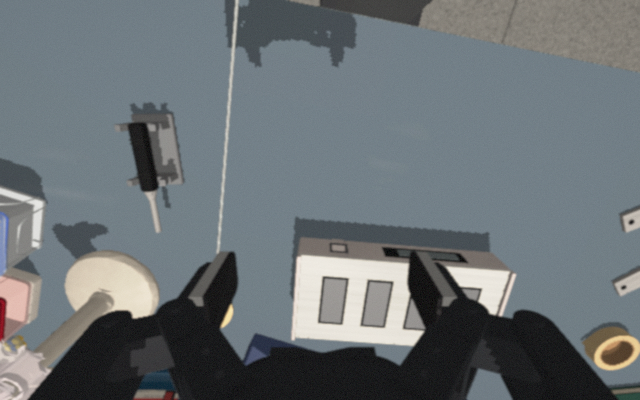

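Wrist view 2: the stylus handle runs from (138,124) to (148,191) with its tip at (157,231). The recess is at (339,247) and the weigher deck lies around (400,300).

```bash
python3 -c "
from h import *
f=load('w2')
print('recess',ray(f,(339,247.5),.03)); print('w1 recess',ray(load('w1'),(137.5,225.3),.03))
# handle segmentation: very dark, neutral
u0,v0,u1,v1=105,100,190,245
im=f['pixels'][v0:v1,u0:u1].astype(int);m=(im.max(2)<45).astype(np.uint8)
cs=cv2.findContours(m,cv2.RETR_EXTERNAL,cv2.CHAIN_APPROX_NONE)[0];c=max(cs,key=cv2.contourArea)
P=np.array([ray(f,(p[0][0]+u0,p[0][1]+v0),.046)[:2] for p in c],np.float32)*1000
q=cv2.minAreaRect(P);print('handle',q,cv2.boxPoints(q).round(0).tolist())
print('tip',ray(f,(157,231),.038))
# deck front edge corners + plates
im=f['pixels'][235:350,285:410].astype(int)
rr=[]
rects(f,(310,270,350,330),.055,-99,50,1e9,lambda i:i.sum(2)<560)
rects(f,(355,270,400,335),.055,-99,50,1e9,lambda i:i.sum(2)<560)
f1=load('w1')
rects(f1,(115,245,162,302),.055,-99,50,1e9,lambda i:i.sum(2)<560)
rects(f1,(245,228,286,285),.055,-99,50,1e9,lambda i:i.sum(2)<560)
f0=load('top0')
for u in(292,311,332,352):
  rects(f0,(u-9,163,u+9,203),.055,-99,50,1e9,lambda i:i.sum(2)<560)
plan([(.482,-.302,.15,100),(.482,-.302,.03,100)])
"
```

```text
recess [ 0.56497543 -0.06116888  0.03      ]
w1 recess [ 0.5656412  -0.06094798  0.03      ]
handle ((482.94091796875, -305.08843994140625), (77.334228515625, 20.90750503540039), 10.371475219726562) [[443.0, -302.0], [447.0, -322.0], [523.0, -308.0], [519.0, -288.0]]
tip [ 0.57823513 -0.29426624  0.038     ]
rect 630.3 -58.4 size 75 35 long yaw 5.0
rect 625.2 -0.9 size 75 35 long yaw 5.4
rect 630.6 -57.6 size 75 35 long yaw 4.9
rect 615.3 115.3 size 75 35 long yaw 5.0
rect 614.4 117.1 size 76 36 long yaw 4.7
rect 620.0 59.4 size 77 37 long yaw 6.9
rect 624.8 1.6 size 77 36 long yaw 4.6
rect 630.0 -56.2 size 77 37 long yaw 4.7
leg [  0.482  -0.302   0.15  100.   ] sh [0.049, -0.671, 0.337] tn [0.0001, 0.0, 0.0006] rows 2.7
leg [  0.482  -0.302   0.15  100.   ] sh [0.048, -0.671, 0.337] tn [0.0001, 0.0, 0.0006] rows 2.7
leg [ 4.82e-01 -3.02e-01  3.00e-02  1.00e+02] sh [0.0, 0.0, 0.8] tn [0.0, 0.0, 0.0] rows 2.9
```

>>> {"method": "send_rows", "body": {"deltas": [[1,0.06,-0.68,0.33,0,0,0],[1,0.06,-0.68,0.33,0,0,0],[1,0.06,-0.68,0.33,0,0,0],[1,0.06,-0.68,0.33,0,0,0],[1,0.06,-0.68,0.33,0,0,0]]}}

```text
clock: 3.33
tcp_pos: [0.4694, -0.2047, 0.2008]
orientation: [0.275, -3.128, -0.001]
contact_force: [1.0, 0.2, 0.5]
grip_width: 0.0853
```

>>> {"method": "send_rows", "body": {"deltas": [[1,0.04,-0.69,0.33,0,0,0],[1,0.04,-0.69,0.33,0,0,0],[1,0.04,-0.69,0.33,0,0,0],[1,0.04,-0.69,0.33,0,0,0],[1,0.04,-0.69,0.33,0,0,0]]}}

```text
clock: 3.75
tcp_pos: [0.4819, -0.3076, 0.1516]
orientation: [0.276, -3.129, -0.002]
contact_force: [0.6, -0.2, 0.2]
grip_width: 0.0856
```

```bash
python3 -c "
from h import *
st();f=snap('wrist','w3')
plan([(.487,-.307,.031,99.5)])"
```

```text
t 3.75 tcp [ 0.4819 -0.3076  0.1516] rv [ 2.7600e-01 -3.1288e+00 -2.0000e-03] F [ 0.6 -0.2  0.2] w 0.0856 q [ 0.12  0.44  0.44  1.91 -0.25  0.84  2.43]
[[-0.985, -0.175, -0.001], [-0.175, 0.985, 0.001], [0.001, 0.001, -1.0]]
leg [ 4.87e-01 -3.07e-01  3.10e-02  9.95e+01] sh [-0.03, -0.01, 0.808] tn [0.0005, 0.0001, 0.0037] rows 2.9
```

View pics/w3.png

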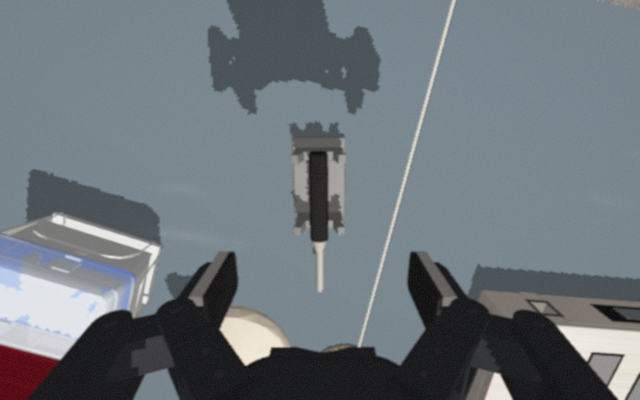

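The handle runs from (318,152) to (319,241) with its tip at (320,291). It is aligned with the jaws and centred, with nothing between the saddles.

```bash
python3 -c "
from h import *
f=load('w3')
a=[ray(f,(318,152),.046),ray(f,(319.5,241),.046),ray(f,(320.5,291),.038)]
print(np.round(a,4),(a[0]+a[1])/2)
v=a[2]-(a[0]+a[1])/2;print(np.degrees(np.arctan2(v[1],v[0])),v)
v=a[1]-a[0];print(np.degrees(np.arctan2(v[1],v[0])),v)"
```

```text
[[ 0.4449 -0.3179  0.046 ]
 [ 0.5225 -0.3031  0.046 ]
 [ 0.5794 -0.2922  0.038 ]] [ 0.48373563 -0.31050417  0.046     ]
10.831371303950922 [ 0.09569742  0.01830957 -0.008     ]
10.810606587618864 [0.07758924 0.01481583 0.        ]
```

>>> {"method": "send_rows", "body": {"deltas": [[1,-0.03,0,0.4,0,0,0.003],[1,-0.03,0,0.7,0,0,0.003],[1,-0.03,0,0.8,0,0,0.003],[1,-0.03,0,0.8,0,0,0.003],[1,-0.03,0,0.8,0,0,0.003],[1,-0.03,0,0.8,0,0,0.003],[1,-0.03,0,0.8,0,0,0.003]]}}

```text
clock: 4.38
tcp_pos: [0.4873, -0.3086, 0.0352]
orientation: [-0.26, 3.126, -0.003]
contact_force: [0.4, -0.3, -0.0]
grip_width: 0.0854
```

>>> {"method": "send_rows", "body": {"deltas": [[0,0,0,0,0,0,0],[0,0,0,0,0,0,0],[0,0,0,0,0,0,0],[0,0,0,0,0,0,0],[0,0,0,0,0,0,0],[0,0,0,0,0,0,0],[0,0,0,0,0,0,0],[0,0,0,0,0,0,0],[0,0,0,0,0,0,0],[0,0,0,0,0,0,0],[0,0,0,0,0,0,0],[0,0,0,0,0,0,0]], "squeeze": 60}}

```text
clock: 5.38
tcp_pos: [0.4852, -0.3085, 0.0326]
orientation: [-0.259, 3.131, -0.0]
contact_force: [-0.9, -0.0, 5.8]
grip_width: 0.0146
```

>>> {"method": "send_rows", "body": {"deltas": [[0,0,0,-0.2,0,0,0],[0,0,0,-0.4,0,0,0],[0,0,0,-0.5,0,0,0],[0,0,0,-0.5,0,0,0],[0,0,0,-0.5,0,0,0]]}}

```text
clock: 5.8
tcp_pos: [0.4856, -0.3084, 0.1077]
orientation: [-0.259, 3.13, -0.001]
contact_force: [-0.0, 0.3, -0.9]
grip_width: 0.0149
```

```bash
python3 -c "
from h import *
st();f=snap('wrist','w4')
plan([(.4424,-.072,.1,95)])"
```

```text
t 5.8 tcp [ 0.4856 -0.3084  0.1077] rv [-2.5920e-01  3.1295e+00 -9.0000e-04] F [-0.   0.3 -0.9] w 0.0149 q [ 0.14  0.51  0.42  1.93 -0.29  0.76  2.46]
[[-0.986, -0.165, 0.001], [-0.165, 0.986, -0.0], [-0.001, -0.001, -1.0]]
leg [ 4.424e-01 -7.200e-02  1.000e-01  9.500e+01] sh [0.01, 0.799, 0.023] tn [0.0001, -0.0001, 0.0124] rows 2.9
leg [ 4.424e-01 -7.200e-02  1.000e-01  9.500e+01] sh [0.041, 0.798, 0.023] tn [0.0001, -0.0001, 0.0124] rows 2.9
```

View pics/w4.png

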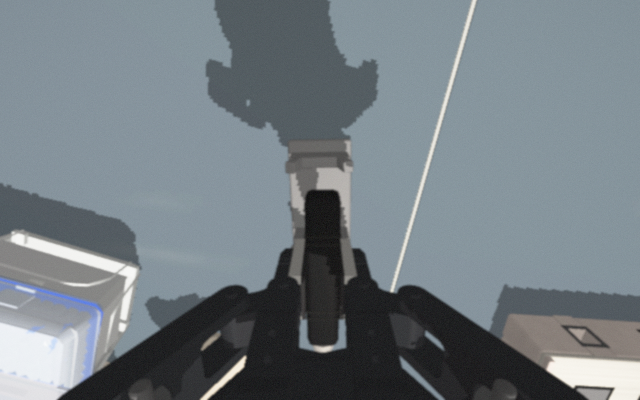

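The stylus is held in line, its handle running from (322,192) to (323,345), and has lifted off the rest. Next I carry it to the front of the recess.

>>> {"method": "send_rows", "body": {"deltas": [[0,0,0.4,0,0,0,0.012],[0,0.01,0.8,0.02,0,0,0.012],[0,0.01,0.8,0.02,0,0,0.012],[0,0.01,0.8,0.02,0,0,0.012],[0,0.01,0.8,0.02,0,0,0.012]]}}

```text
clock: 6.27
tcp_pos: [0.4629, -0.1874, 0.1028]
orientation: [0.207, -3.132, -0.003]
contact_force: [0.3, -0.3, -0.4]
grip_width: 0.015
```

>>> {"method": "send_rows", "body": {"deltas": [[0,0.02,0.4,0.02,0,0,0.012],[0,0.04,0.8,0.02,0,0,0.012],[0,0.04,0.8,0.02,0,0,0.012],[0,0.04,0.8,0.02,0,0,0.012],[0,0.04,0.8,0.02,0,0,0.012],[0,0.04,0.8,0.02,0,0,0.012]]}}

```text
clock: 6.77
tcp_pos: [0.443, -0.0733, 0.101]
orientation: [0.139, -3.138, 0.002]
contact_force: [1.0, -0.5, -1.3]
grip_width: 0.0147
```

```bash
python3 -c "
from h import *
st();f=snap('side','s1');f2=snap('top','t1')
A=cv2.resize(f['pixels'][170:280,240:400],None,fx=4,fy=4,interpolation=cv2.INTER_CUBIC)
cv2.imwrite('pics/c3.png',A[:,:,::-1])
plan([(.4424,-.072,.0245,95)])"
```

```text
t 6.77 tcp [ 0.443  -0.0733  0.101 ] rv [ 1.3940e-01 -3.1383e+00  1.6000e-03] F [ 1.  -0.5 -1.3] w 0.0147 q [-0.35  0.34  0.44  2.23 -0.25  0.62  1.94]
[[-0.996, -0.089, -0.0], [-0.089, 0.996, -0.001], [0.0, -0.001, -1.0]]
leg [ 4.424e-01 -7.200e-02  2.450e-02  9.500e+01] sh [0.003, 0.014, 0.511] tn [-0.0003, 0.0, -0.0002] rows 1.8
```

View pics/c3.png

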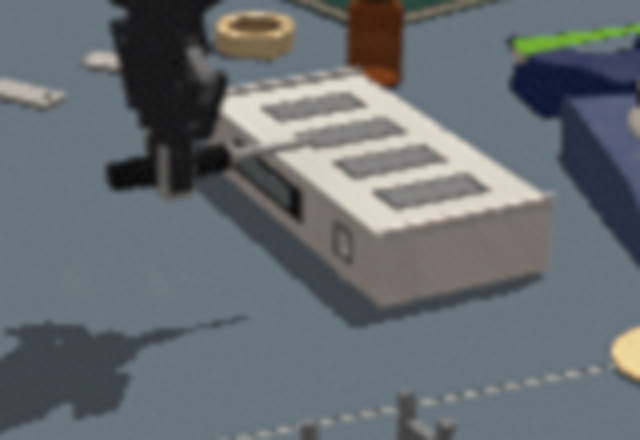

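The stylus points level at the weigher. In the side crop the rear of the handle is at about (108,178), the tip about (312,140) and the recess (343,242).

```bash
python3 -c "
from h import *
f=load('s1');T=np.array([.443,-.0733,.101]);ex=np.array([.9961,.089,0])
cr=lambda p:(proj(f,p)-[240,170])*4
print('tip,rear,recess,pred',cr([T+.0935*ex+[0,0,.0055],T-.0415*ex+[0,0,.0055],[.5654,-.0612,.03]]))
t=load('t1');print(proj(t,[T+.0935*ex+[0,0,.0055],T-.0415*ex+[0,0,.0055]]))
A=cv2.resize(t['pixels'][160:260,300:420],None,fx=6,fy=6,interpolation=cv2.INTER_CUBIC)
cv2.imwrite('pics/c4.png',A[:,:,::-1])
"
```

```text
tip,rear,recess,pred [[301.52736493 143.21096855]
 [104.33353084 179.36659008]
 [339.97990736 242.7032271 ]]
[[357.00682389 210.42314053]
 [362.34849517 261.35018428]]
```

View pics/c4.png

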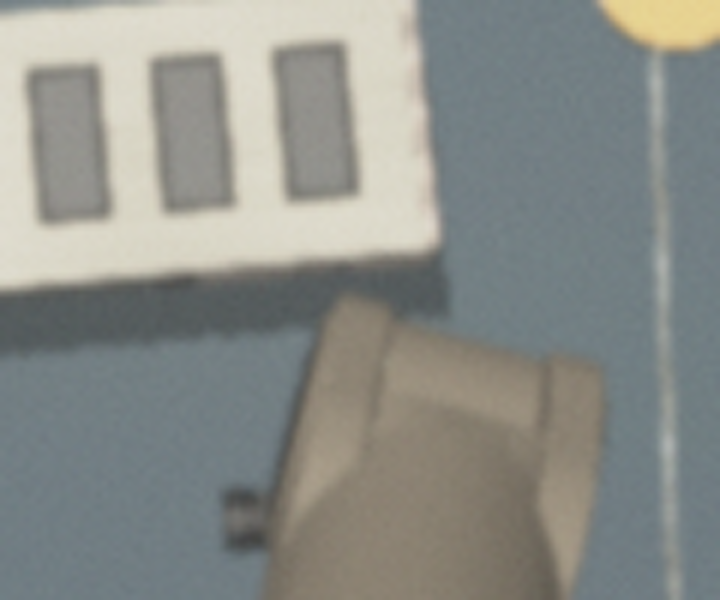

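Occluded from the top, but the side view agrees with the prediction to about 3 mm. I lower it and check again.

>>> {"method": "send_rows", "body": {"deltas": [[0,0,0.01,0.2,0,0,0],[0,0,0.01,0.4,0,0,0],[0,0,0.01,0.51,0,0,0],[0,0,0.01,0.51,0,0,0],[0,0,0.01,0.51,0,0,0],[0,0,0.01,0.51,0,0,0]]}}

```text
clock: 7.37
tcp_pos: [0.4433, -0.0717, 0.0255]
orientation: [-0.138, 3.137, -0.001]
contact_force: [0.5, -0.7, 0.2]
grip_width: 0.0147
```

```bash
python3 -c "
from h import *
st();f=snap('side','s2')
A=cv2.resize(f['pixels'][195:265,255:350],None,fx=8,fy=8,interpolation=cv2.INTER_CUBIC)
cv2.imwrite('pics/c5.png',A[:,:,::-1])
o=r.get_obs();T=o['tcp_pos'];ex=np.array([.9961,.089,0])
print((proj(f,[T+.0935*ex+[0,0,.0055],T-.0415*ex+[0,0,.0055],[.5654,-.0612,.03]])-[255,195])*8)
plan([(.4887,-.0679,.0245,95)])"
```

```text
t 7.37 tcp [ 0.4433 -0.0717  0.0255] rv [-1.3760e-01  3.1375e+00 -8.0000e-04] F [ 0.5 -0.7  0.2] w 0.0147 q [-0.25  0.5   0.33  2.25 -0.37  0.44  2.04]
[[-0.996, -0.088, 0.001], [-0.088, 0.996, -0.0], [-0.001, -0.001, -1.0]]
[[481.13907725 297.13177384]
 [ 95.69121922 377.12552985]
 [559.95981472 285.4064542 ]]
leg [ 4.887e-01 -6.790e-02  2.450e-02  9.500e+01] sh [-0.302, -0.003, 0.009] tn [-0.0001, 0.0006, 0.0003] rows 1.1
```

View pics/c5.png

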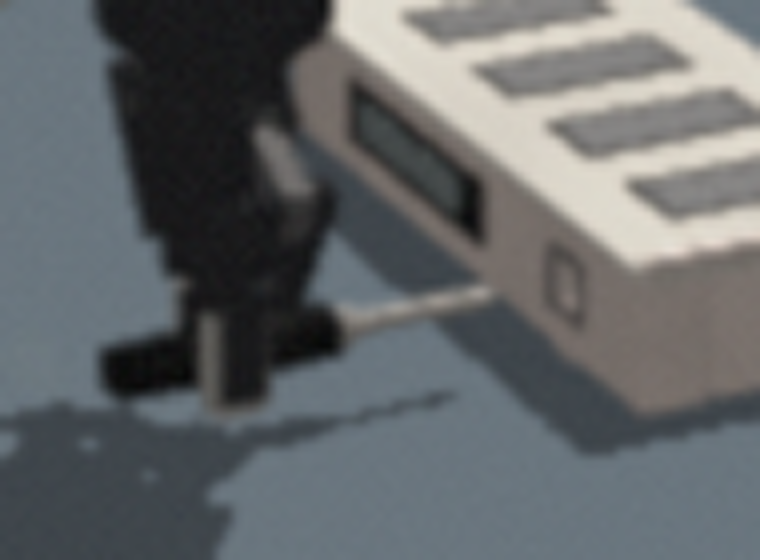

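Side crop: rod tip at (494,292), recess at (565,287), on line within about 2 mm. I push in steps and watch the force.

>>> {"method": "send_rows", "body": {"deltas": [[0,-0.06,0,0.008,0,0,0],[0,-0.12,0,0.008,0,0,0],[0,-0.18,0,0.008,0,0,0],[0,-0.22,0,0.008,0,0,0],[0,-0.24,0,0.008,0,0,0],[0,-0.24,0,0.008,0,0,0],[0,-0.24,0,0.008,0,0,0]]}}

```text
clock: 8.0
tcp_pos: [0.4784, -0.0672, 0.0235]
orientation: [0.141, -3.138, 0.0]
contact_force: [-0.3, -0.5, -1.4]
grip_width: 0.0148
```

>>> {"method": "send_rows", "body": {"deltas": [[0,-0.02,0,0,0,0,0],[0,-0.03,0,0,0,0,0],[0,-0.03,0,0,0,0,0]]}}

```text
clock: 8.25
tcp_pos: [0.4824, -0.0669, 0.0234]
orientation: [0.141, -3.137, -0.0]
contact_force: [-1.5, 0.1, -1.2]
grip_width: 0.0148
```

>>> {"method": "send_rows", "body": {"deltas": [[0,-0.01,0,0,0,0,0],[0,-0.02,0,0,0,0,0],[0,-0.02,0,0,0,0,0]]}}

```text
clock: 8.5
tcp_pos: [0.4854, -0.0666, 0.0234]
orientation: [0.141, -3.137, -0.0]
contact_force: [-2.4, -1.0, 0.7]
grip_width: 0.0151
```

>>> {"method": "send_rows", "body": {"deltas": [[0,-0.02,0,0,0,0,0],[0,-0.02,0,0,0,0,0],[0,-0.02,0,0,0,0,0]]}}

```text
clock: 8.75
tcp_pos: [0.4872, -0.0664, 0.0231]
orientation: [0.14, -3.135, -0.001]
contact_force: [-5.9, 0.5, 1.5]
grip_width: 0.0149
```

>>> {"method": "send_rows", "body": {"deltas": [[0,-0.02,0,0,0,0,0],[0,-0.02,0,0,0,0,0],[0,-0.02,0,0,0,0,0]]}}

```text
clock: 9.0
tcp_pos: [0.4874, -0.0664, 0.0226]
orientation: [0.139, -3.13, -0.002]
contact_force: [-12.1, -1.2, 4.4]
grip_width: 0.0145
```

The force rose to 12 N and the stylus stopped after about 6 mm of travel, so the button bottomed. I retract and return the stylus.

>>> {"method": "send_rows", "body": {"deltas": [[0,0.03,0,0,0,0,0],[0,0.1,0,0,0,0,0],[0,0.2,0,0,0,0,0],[0,0.32,0,0,0,0,0],[0,0.32,0,0,0,0,0],[0,0.32,-0.2,-0.3,0,0,0],[0,0.32,-0.4,-0.55,0,0,0],[0,0.32,-0.4,-0.55,0,0,0],[0,0.32,-0.4,-0.55,0,0,0]]}}

```text
clock: 9.75
tcp_pos: [0.4533, -0.1337, 0.11]
orientation: [-0.134, 3.129, -0.004]
contact_force: [-0.0, 0.7, -0.3]
grip_width: 0.0151
```

```bash
python3 -c "
from h import *
st();f=snap('wrist','w5');print(f['pixels'][0,0])
plan([(.4856,-.3084,.1,99.5)])"
```

```text
t 9.75 tcp [ 0.4533 -0.1337  0.11  ] rv [-0.1339  3.1288 -0.0041] F [-0.   0.7 -0.3] w 0.0151 q [-0.22  0.36  0.45  2.18 -0.26  0.65  2.07]
[[-0.996, -0.085, 0.01], [-0.085, 0.996, -0.002], [-0.01, -0.003, -1.0]]
[134 145 155]
leg [ 0.4856 -0.3084  0.1    99.5   ] sh [-0.06, -0.597, 0.028] tn [-0.0003, 0.001, -0.0125] rows 2.2
leg [ 0.4856 -0.3084  0.1    99.5   ] sh [-0.037, -0.599, 0.028] tn [-0.0003, 0.001, -0.0125] rows 2.2
```

View pics/w5.png

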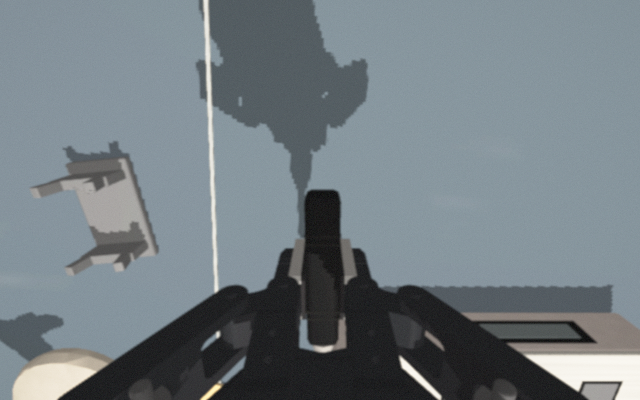

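The handle is still at (322,190)–(323,345), the same as before the push, so it did not slip. I put it back.

>>> {"method": "send_rows", "body": {"deltas": [[0,-0.03,-0.3,0.03,0,0.001,-0.006],[0,-0.06,-0.6,0.03,0,0.001,-0.012],[0,-0.06,-0.6,0.03,0,0.001,-0.012],[0,-0.06,-0.6,0.03,0,0.001,-0.012]]}}

```text
clock: 10.13
tcp_pos: [0.4667, -0.2215, 0.1007]
orientation: [0.194, -3.133, 0.003]
contact_force: [-0.3, 1.5, -0.6]
grip_width: 0.0151
```

>>> {"method": "send_rows", "body": {"deltas": [[0,-0.02,-0.3,0.03,0,0,-0.006],[0,-0.04,-0.6,0.03,0,0,-0.012],[0,-0.04,-0.6,0.03,0,0,-0.012],[0,-0.04,-0.6,0.03,0,0,-0.012],[0,-0.04,-0.6,0.03,0,0,-0.012]]}}

```text
clock: 10.55
tcp_pos: [0.4837, -0.3058, 0.0959]
orientation: [0.259, -3.126, -0.003]
contact_force: [0.2, -0.2, -1.6]
grip_width: 0.0151
```

```bash
python3 -c "
from h import *
st()
plan([(.4854,-.3085,.033,99.6)])"
```

```text
t 10.55 tcp [ 0.4837 -0.3058  0.0959] rv [ 2.5890e-01 -3.1264e+00 -2.7000e-03] F [ 0.2 -0.2 -1.6] w 0.0151 q [ 0.14  0.52  0.41  1.94 -0.3   0.74  2.46]
[[-0.986, -0.164, -0.005], [-0.164, 0.986, 0.001], [0.004, 0.002, -1.0]]
leg [ 4.854e-01 -3.085e-01  3.300e-02  9.960e+01] sh [-0.01, -0.02, 0.419] tn [0.0007, -0.0014, -0.0007] rows 1.5
```

>>> {"method": "send_rows", "body": {"deltas": [[0,-0.01,-0.015,0,0,-0.001,-0.001],[0,-0.01,-0.015,0.15,0,-0.001,-0.001],[0,-0.01,-0.015,0.3,0,-0.001,-0.001],[0,-0.01,-0.015,0.4,0,-0.001,-0.001],[0,-0.01,-0.015,0.42,0,-0.001,-0.001],[0,-0.01,-0.015,0.42,0,-0.001,-0.001],[0,-0.01,-0.015,0.42,0,-0.001,-0.001]]}}

```text
clock: 11.13
tcp_pos: [0.4859, -0.3077, 0.034]
orientation: [0.267, -3.13, -0.002]
contact_force: [0.6, -0.9, 0.1]
grip_width: 0.0146
```

>>> {"method": "send_rows", "body": {"deltas": [[0,0,0,0.007,0,0,0],[0,0,0,0.007,0,0,0],[1,0,0,0.007,0,0,0],[1,0,0,0.007,0,0,0],[1,0,0,0.007,0,0,0],[1,0,0,0.007,0,0,0],[1,0,0,0.007,0,0,0],[1,0,0,0.007,0,0,0],[1,0,0,0.007,0,0,0],[1,0,0,0.007,0,0,0],[1,0,0,0.007,0,0,0],[1,0,0,-0.2,0,0,0],[1,0,0,-0.5,0,0,0],[1,0,0,-0.8,0,0,0],[1,0,0,-0.8,0,0,0],[1,0,0,-0.8,0,0,0]]}}

```text
clock: 12.47
tcp_pos: [0.4875, -0.3107, 0.1575]
orientation: [-0.263, 3.124, -0.005]
contact_force: [1.5, 0.7, -0.6]
grip_width: 0.0856
```

```bash
cat >> h.py <<'E'
def sty(f):
    "stylus handle from a wrist picture taken above it"
    u,v=proj(f,[(.484,-.3095,.046)])[0].astype(int);u0,v0,u1,v1=max(u-60,0),max(v-80,0),u+60,v+60
    im=f['pixels'][v0:v1,u0:u1].astype(int);m=(im.max(2)<45).astype(np.uint8)
    c=max(cv2.findContours(m,cv2.RETR_EXTERNAL,cv2.CHAIN_APPROX_NONE)[0],key=cv2.contourArea)
    P=np.array([ray(f,(p[0][0]+u0,p[0][1]+v0),.046)[:2] for p in c],np.float32)*1000
    q=cv2.minAreaRect(P);print('handle',np.round(q[0],1),np.round(q[1],1),round(q[2],1))
E
python3 -c "
from h import *
st();f=snap('wrist','w6');sty(f);sty(load('w3'))
t=snap('top','t2');rects(t,(175,195,230,262),.006)
plan([(.47,-.1,.25,90),(.46,.15,.25,65),(.453,.351,.15,35)])
"
```

```text
t 12.47 tcp [ 0.4875 -0.3107  0.1575] rv [-0.2633  3.1244 -0.0045] F [ 1.5  0.7 -0.6] w 0.0856 q [ 0.1   0.44  0.46  1.9  -0.26  0.85  2.44]
[[-0.986, -0.167, 0.006], [-0.167, 0.986, -0.002], [-0.006, -0.003, -1.0]]
handle [ 483.1 -309.9] [77.7 14. ] 9.7
handle [ 482.9 -311.1] [78.8 14.6] 10.4
rect 452.6 352.7 size 38 76 long yaw -52.7
rect 549.5 391.1 size 38 77 long yaw -43.9
leg [ 0.47 -0.1   0.25 90.  ] sh [-0.066, 0.696, -0.321] tn [0.0001, 0.0, 0.0268] rows 2.8
leg [ 0.47 -0.1   0.25 90.  ] sh [-0.008, 0.699, -0.321] tn [0.0001, 0.0, 0.0268] rows 2.8
leg [ 0.46  0.15  0.25 65.  ] sh [0.033, 0.833, 0.0] tn [0.0, 0.0, 0.0694] rows 3.0
leg [ 0.46  0.15  0.25 65.  ] sh [0.213, 0.806, 0.0] tn [0.0, 0.0, 0.0694] rows 3.0
leg [ 0.453  0.351  0.15  35.   ] sh [0.304, 0.597, 0.333] tn [0.0, 0.0, 0.0833] rows 2.7
leg [ 0.453  0.351  0.15  35.   ] sh [0.449, 0.498, 0.333] tn [0.0, 0.0, 0.0833] rows 2.7
```

The stylus is seated back within 1 mm. Next, the coupons.

>>> {"method": "send_rows", "body": {"deltas": [[1,-0.07,0.7,-0.32,0,0,0.027],[1,-0.07,0.7,-0.32,0,0,0.027],[1,-0.07,0.7,-0.32,0,0,0.027],[1,-0.07,0.7,-0.32,0,0,0.027],[1,-0.07,0.7,-0.32,0,0,0.027]]}}

```text
clock: 12.98
tcp_pos: [0.4781, -0.2019, 0.201]
orientation: [0.138, -3.137, -0.002]
contact_force: [-0.1, 0.3, -0.5]
grip_width: 0.0856
```

>>> {"method": "send_rows", "body": {"deltas": [[1,0,0.7,-0.32,0,0,0.027],[1,0,0.7,-0.32,0,0,0.027],[1,0,0.7,-0.32,0,0,0.027],[1,0,0.7,-0.32,0,0,0.027],[1,0,0.7,-0.32,0,0,0.027]]}}

```text
clock: 13.4
tcp_pos: [0.4695, -0.099, 0.2494]
orientation: [0.001, -3.141, -0.0]
contact_force: [-0.9, -0.4, -0.4]
grip_width: 0.0853
```

>>> {"method": "send_rows", "body": {"deltas": [[1,0.03,0.83,0,0,0,0.07],[1,0.03,0.83,0,0,0,0.07],[1,0.03,0.83,0,0,0,0.07],[1,0.03,0.83,0,0,0,0.07],[1,0.03,0.83,0,0,0,0.07]]}}

```text
clock: 13.82
tcp_pos: [0.4648, 0.027, 0.2485]
orientation: [-0.341, -3.12, 0.001]
contact_force: [-0.0, -0.4, -0.6]
grip_width: 0.0855
```

>>> {"method": "send_rows", "body": {"deltas": [[1,0.21,0.8,0,0,0,0.07],[1,0.21,0.8,0,0,0,0.07],[1,0.21,0.8,0,0,0,0.07],[1,0.21,0.8,0,0,0,0.07],[1,0.21,0.8,0,0,0,0.07]]}}

```text
clock: 14.23
tcp_pos: [0.461, 0.1499, 0.2487]
orientation: [-0.683, -3.065, 0.002]
contact_force: [-0.0, 0.5, 0.8]
grip_width: 0.0853
```

>>> {"method": "send_rows", "body": {"deltas": [[1,0.3,0.6,0.33,0,0,0.083],[1,0.3,0.6,0.33,0,0,0.083],[1,0.3,0.6,0.33,0,0,0.083],[1,0.3,0.6,0.33,0,0,0.083],[1,0.3,0.6,0.33,0,0,0.083]]}}

```text
clock: 14.65
tcp_pos: [0.459, 0.2473, 0.1989]
orientation: [-1.08, -2.949, 0.006]
contact_force: [-0.3, -0.9, -0.4]
grip_width: 0.0853
```

>>> {"method": "send_rows", "body": {"deltas": [[1,0.45,0.5,0.33,0,0,0.083],[1,0.45,0.5,0.33,0,0,0.083],[1,0.45,0.5,0.33,0,0,0.083],[1,0.45,0.5,0.33,0,0,0.083],[1,0.45,0.5,0.33,0,0,0.083],[1,0.45,0.5,0.33,0,0,0.083]]}}

```text
clock: 15.15
tcp_pos: [0.4573, 0.3469, 0.1514]
orientation: [1.459, 2.781, -0.002]
contact_force: [-0.1, -0.4, 0.5]
grip_width: 0.0856
```

```bash
cat >> h.py <<'E'
def coup(f,p,z=.006,h=45):
    u,v=proj(f,[(p[0],p[1],z)])[0].astype(int);rects(f,(max(u-h,0),max(v-h,0),min(u+h,640),min(v+h,400)),z,amin=150)
E
python3 -c "
from h import *
st();f=snap('wrist','w7');coup(f,(.4527,.351));coup(f,(.549,.389))
plan([(.4527,.351,.014,37)])
"
```

```text
t 15.15 tcp [0.4573 0.3469 0.1514] rv [ 1.4586e+00  2.7809e+00 -1.7000e-03] F [-0.1 -0.4  0.5] w 0.0856 q [-1.    0.43  0.31  1.9  -0.17  0.84  0.  ]
[[-0.568, 0.823, 0.001], [0.823, 0.568, -0.002], [-0.002, -0.0, -1.0]]
rect 417.8 343.8 size 21 27 long yaw -58.2
rect 452.9 351.0 size 31 70 long yaw -54.4
rect 548.7 389.0 size 33 71 long yaw -44.7
leg [4.527e-01 3.510e-01 1.400e-02 3.700e+01] sh [0.041, -0.011, 0.919] tn [0.0001, 0.0004, -0.0133] rows 3.3
```

>>> {"method": "send_rows", "body": {"deltas": [[0.6,0.04,-0.01,0.3,0,0,-0.006],[0.6,0.04,-0.01,0.6,0,0,-0.006],[0.6,0.04,-0.01,0.8,0,0,-0.006],[0.6,0.04,-0.01,0.87,0,0,-0.006],[0.6,0.04,-0.01,0.92,0,0,-0.006],[0.6,0.04,-0.01,0.92,0,0,-0.006],[0.6,0.04,-0.01,0.92,0,0,-0.006]]}}

```text
clock: 15.78
tcp_pos: [0.4524, 0.3545, 0.015]
orientation: [1.429, 2.796, 0.004]
contact_force: [-0.1, -0.2, 0.3]
grip_width: 0.0513
```

>>> {"method": "send_rows", "body": {"deltas": [[0,0,0,0,0,0,0],[0,0,0,0,0,0,0],[0,0,0,0,0,0,0],[0,0,0,0,0,0,0],[0,0,0,0,0,0,0],[0,0,0,0,0,0,0],[0,0,0,0,0,0,0],[0,0,0,0,0,0,0]], "squeeze": 50}}

```text
clock: 16.45
tcp_pos: [0.452, 0.3553, 0.0154]
orientation: [1.428, 2.797, 0.005]
contact_force: [-0.3, -1.3, 9.4]
grip_width: 0.0249
```

>>> {"method": "send_rows", "body": {"deltas": [[0,0,0,-0.1,0,0,0],[0,0,0,-0.3,0,0,0],[0,0,0,-0.6,0,0,0],[0,0,0,-0.6,0,0,0],[0,0,0,-0.6,0,0,0]]}}

```text
clock: 16.87
tcp_pos: [0.4527, 0.3562, 0.107]
orientation: [1.427, 2.797, 0.012]
contact_force: [0.2, 0.5, -0.7]
grip_width: 0.0244
```

```bash
python3 -c "
from h import *
st();f=snap('wrist','w8');s=snap('side','s3');t=snap('top','t3')
coup(t,(.453,.351),h=20);coup(t,(.549,.389),h=16)
A=f['pixels'][150:400,200:440]
B=cv2.resize(s['pixels'][150:210,220:310],None,fx=4,fy=4)[:250]
B=cv2.resize(s['pixels'][140:205,210:310],None,fx=5,fy=5,interpolation=cv2.INTER_CUBIC)[:300]
A=cv2.resize(A,(288,300));cv2.imwrite('pics/c6.png',np.hstack([A,B])[:,:,::-1])
plan([(.54,.24,.15,65),(.6152,.1158,.12,95),(.6252,-.0002,.12,95)])
"
```

```text
t 16.87 tcp [0.4527 0.3562 0.107 ] rv [1.4271 2.7965 0.0116] F [ 0.2  0.5 -0.7] w 0.0244 q [-0.99  0.49  0.28  1.93 -0.2   0.74  0.03]
[[-0.587, 0.81, 0.005], [0.81, 0.587, 0.006], [0.002, 0.007, -1.0]]
rect 456.1 356.0 size 115 109 long yaw 2.5
rect 540.7 398.9 size 40 101 long yaw -42.2
leg [ 0.54  0.24  0.15 65.  ] sh [-0.968, 0.038, -0.316] tn [-0.0003, -0.0002, -0.1614] rows 4.1
leg [ 0.6152  0.1158  0.12   95.    ] sh [-0.804, -0.539, 0.2] tn [0.0, 0.0, -0.1667] rows 4.2
leg [ 6.252e-01 -2.000e-04  1.200e-01  9.500e+01] sh [0.001, -0.776, 0.0] tn [0.0, 0.0, 0.0] rows 2.8
```

View pics/c6.png

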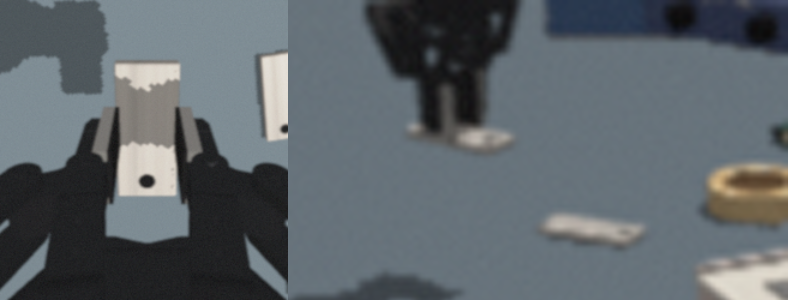

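The coupon is held level, near edge at picture row 202, far edge 312, columns 296 to 350.

```bash
cat >> h.py <<'E'
def held(f,dz=-.0094):
    "held coupon in tool frame, from its near and far edge rows in the wrist picture"
    o=r.get_obs();R0=R.from_rotvec(o['orientation'])
    return [np.round(R0.inv().apply(ray(f,uv,o['tcp_pos'][2]+dz)-o['tcp_pos'])*1000,1) for uv in((323,201.7),(322.5,312.5))]
E
python3 -c "
from h import *
print(held(load('w8')))"
```

```text
[array([28.6,  3.8,  9.4]), array([-40.6,   3.5,   9.4])]
```

>>> {"method": "send_rows", "body": {"deltas": [[0,-0.3,0,-0.2,0,0,-0.04],[0,-0.5,0,-0.32,0,0,-0.08],[0,-0.7,0.02,-0.32,0,0,-0.12],[0,-0.97,0.04,-0.32,0,0,-0.16],[0,-0.97,0.04,-0.32,0,0,-0.16],[0,-0.97,0.04,-0.32,0,0,-0.16]]}}

```text
clock: 17.52
tcp_pos: [0.5422, 0.236, 0.1498]
orientation: [-0.698, -3.062, 0.004]
contact_force: [-0.7, 0.9, -0.8]
grip_width: 0.0243
```

>>> {"method": "send_rows", "body": {"deltas": [[0,-0.2,-0.13,0,0,0,-0.04],[0,-0.4,-0.26,0,0,0,-0.08],[0,-0.6,-0.4,0,0,0,-0.12],[0,-0.8,-0.54,0,0,0,-0.167],[0,-0.8,-0.54,0,0,0,-0.167],[0,-0.8,-0.54,0,0,0,-0.167]]}}

```text
clock: 18.02
tcp_pos: [0.6147, 0.1135, 0.1496]
orientation: [0.124, -3.137, 0.001]
contact_force: [-0.2, 0.8, -0.1]
grip_width: 0.0244
```

>>> {"method": "send_rows", "body": {"deltas": [[0,0,-0.25,0.05,0,0,0],[0,0,-0.5,0.1,0,0,0],[0,0,-0.77,0.2,0,0,0],[0,0,-0.77,0.2,0,0,0],[0,0,-0.77,0.2,0,0,0],[0,0,-0.77,0.2,0,0,0]]}}

```text
clock: 18.52
tcp_pos: [0.6237, 0.0033, 0.1202]
orientation: [0.132, -3.137, -0.003]
contact_force: [0.5, 1.2, -0.4]
grip_width: 0.0243
```

```bash
python3 -c "
from h import *
st();f=snap('wrist','w9');rects(f,(0,0,640,400),.06,-5,800,1e9,lambda i:(i.sum(2)>480))
im=f['pixels'].astype(int);c=im[150:330,323].sum(1);print(c[::3].tolist())
plan([(.6252,-.0002,.085,95)])"
```

```text
t 18.52 tcp [0.6237 0.0033 0.1202] rv [ 1.3240e-01 -3.1368e+00 -2.7000e-03] F [ 0.5  1.2 -0.4] w 0.0243 q [-0.19  0.53  0.11  1.79 -0.08  0.83  1.62]
[[-0.996, -0.084, -0.002], [-0.084, 0.996, 0.002], [0.002, 0.002, -1.0]]
rect 707.6 -191.6 size 63 123 long yaw -12.3
rect 660.5 6.4 size 83 36 long yaw 4.8
rect 634.6 -105.9 size 128 5 long yaw 5.0
rect 628.5 -59.6 size 125 84 long yaw 5.0
rect 611.0 162.2 size 128 5 long yaw 5.0
rect 615.7 86.0 size 125 140 long yaw -85.2
[380, 399, 396, 390, 394, 387, 152, 135, 245, 235, 257, 247, 245, 249, 243, 238, 246, 270, 332, 333, 340, 338, 341, 332, 338, 341, 517, 557, 592, 594, 595, 586, 594, 600, 587, 594, 588, 592, 591, 594, 590, 582, 583, 587, 581, 576, 586, 581, 514, 109, 102, 105, 323, 570, 536, 349, 350, 360, 352, 349]
leg [ 6.252e-01 -2.000e-04  8.500e-02  9.500e+01] sh [-0.005, -0.03, 0.237] tn [0.0006, -0.0003, -0.0004] rows 0.9
```

```bash
python3 -c "
from h import *
f=load('w9');im=f['pixels'].astype(int).sum(2)
for v in(235,260,285):print(v,im[v,280:366:2].tolist())
for z in(.105,.1108,.115):
  a=ray(f,(323,203),z);b=ray(f,(322.5,312.5),z);print(z,np.round(a*1000,1),np.round(b*1000,1),np.round((a+b)*500,1),np.linalg.norm(a-b))
K=f['camera_matrix'];print(K)
o=r.get_obs();R0=R.from_rotvec(o['orientation']);Rc=cv2.Rodrigues(f['rvec'])[0]
print('cam in tool',R0.inv().apply(-Rc.T@f['tvec'].ravel()-o['tcp_pos']));print(np.round(Rc@R0.as_matrix(),3))
print(proj(f,[o['tcp_pos']+R0.apply([0,0,k]) for k in(-.03,0,.01,.02)]))
"
```

```text
235 [647, 650, 643, 648, 650, 646, 638, 390, 348, 552, 568, 578, 576, 559, 554, 543, 537, 550, 572, 575, 576, 590, 597, 596, 598, 529, 415, 350, 329, 337, 338, 338, 335, 330, 396, 621, 654, 654, 650, 648, 653, 654, 650]
260 [169, 256, 264, 260, 266, 257, 154, 61, 74, 136, 436, 563, 575, 553, 555, 547, 539, 545, 571, 563, 570, 590, 596, 590, 587, 581, 586, 584, 585, 504, 347, 327, 282, 127, 37, 62, 119, 253, 262, 264, 264, 259, 210]
285 [80, 58, 81, 179, 209, 158, 135, 74, 90, 335, 547, 562, 569, 553, 543, 545, 536, 537, 565, 560, 565, 574, 574, 585, 581, 569, 570, 574, 579, 577, 576, 583, 576, 421, 93, 47, 68, 87, 135, 135, 74, 59, 64]
0.105 [596.1   0.9 105. ] [665.1   6.6 105. ] [630.6   3.7 105. ] 0.0691615517148867
0.1108 [594.1   0.7 110.8] [660.2   6.1 110.8] [627.2   3.4 110.8] 0.06641485363305306
0.115 [592.5   0.6 115. ] [656.8   5.8 115. ] [624.6   3.2 115. ] 0.06442586536689765
[[297.62546048   0.         322.20737226]
 [  0.         297.62546048 194.52064838]
 [  0.           0.           1.        ]]
cam in tool [ 0.08102765 -0.00114986 -0.13039737]
[[-0.001  1.    -0.   ]
 [-0.949 -0.001 -0.314]
 [-0.314 -0.     0.949]]
[[325.27144845 306.44843875]
 [324.67746123 266.30542539]
 [324.52683645 256.12585868]
 [324.39321342 247.09530872]]
```

```bash
python3 -c "
from h import *
plan([(.6195,-.0005,.073,95)])"
```

```text
leg [ 6.195e-01 -5.000e-04  7.300e-02  9.500e+01] sh [0.033, -0.029, 0.317] tn [0.0006, -0.0003, -0.0004] rows 1.2
```

>>> {"method": "send_rows", "body": {"deltas": [[0,0.03,-0.03,0.1,0,0,0],[0,0.03,-0.03,0.2,0,0,0],[0,0.03,-0.03,0.27,0,0,0],[0,0.03,-0.03,0.3,0,0,0],[0,0.03,-0.03,0.32,0,0,0],[0,0.03,-0.03,0.32,0,0,0]]}}

```text
clock: 19.07
tcp_pos: [0.6204, -0.0031, 0.0728]
orientation: [0.133, -3.138, -0.001]
contact_force: [0.3, 0.4, -0.3]
grip_width: 0.0243
```

>>> {"method": "send_rows", "body": {"deltas": [[0,0,0,0.01,0,0,0],[0,0,0,0.01,0,0,0],[0,0,0,0.01,0,0,0]]}}

```text
clock: 19.32
tcp_pos: [0.6209, -0.0042, 0.0722]
orientation: [-0.131, 3.138, 0.0]
contact_force: [-0.7, 0.2, -0.0]
grip_width: 0.0242
```

>>> {"method": "send_rows", "body": {"deltas": [[0,0.005,0.02,0,0,0,0],[0,0.005,0.02,0,0,0,0],[0,0.005,0.02,0.01,0,0,0],[0,0.005,0.02,0.01,0,0,0]]}}

```text
clock: 19.65
tcp_pos: [0.6198, -0.001, 0.0705]
orientation: [-0.131, 3.138, 0.001]
contact_force: [-0.6, 1.1, 2.9]
grip_width: 0.0244
```

```bash
python3 -c "
from h import *
for i in range(3):st();f=snap('wrist','w10')
a=ray(f,(323,203),.0613);b=ray(f,(322.5,312.5),.0613);print(a,b,(a+b)/2)
rects(f,(0,0,640,400),.06,-5,100,1e9,lambda i:(i.sum(2)>480))"
```

```text
t 19.65 tcp [ 0.6198 -0.001   0.0705] rv [-1.3130e-01  3.1383e+00  1.1000e-03] F [-0.6  1.1  2.9] w 0.0244 q [-0.17  0.59  0.1   1.83 -0.08  0.73  1.63]
[[-0.997, -0.084, 0.001], [-0.084, 0.997, 0.001], [-0.001, 0.001, -1.0]]
t 19.7 tcp [ 0.6197 -0.001   0.0706] rv [-1.3140e-01  3.1383e+00  1.0000e-03] F [-1.8  1.5  3.2] w 0.0245 q [-0.17  0.59  0.1   1.83 -0.08  0.73  1.63]
[[-0.997, -0.084, 0.001], [-0.084, 0.997, 0.001], [-0.001, 0.001, -1.0]]
t 19.75 tcp [ 0.6198 -0.001   0.0705] rv [-1.3120e-01  3.1383e+00  1.0000e-03] F [-1.6  1.8  4.4] w 0.0246 q [-0.17  0.59  0.1   1.83 -0.08  0.73  1.63]
[[-0.997, -0.083, 0.001], [-0.083, 0.997, 0.001], [-0.001, 0.001, -1.0]]
[ 0.59006466 -0.00355818  0.0613    ] [0.65633108 0.00179458 0.0613    ] [ 0.62319787 -0.0008818   0.0613    ]
rect 686.5 -167.1 size 37 93 long yaw -14.0
rect 623.3 -34.2 size 39 13 long yaw 4.8
rect 615.9 28.6 size 45 18 long yaw 5.0
rect 640.3 1.6 size 88 41 long yaw 2.7
rect 627.7 163.3 size 95 5 long yaw 5.0
rect 577.9 16.1 size 6 12 long yaw -45.1
rect 611.0 -161.8 size 2 53 long yaw -0.0
rect 626.5 -106.4 size 112 5 long yaw 5.0
rect 621.4 -87.6 size 107 28 long yaw 5.1
rect 613.5 99.4 size 124 110 long yaw 4.9
```

Contact with the deck and the estimate is within 2 mm of plate 3's centre, so I release.

>>> {"method": "send_rows", "body": {"deltas": [[0.5,0,0,0,0,0,0],[0.5,0,0,0,0,0,0],[0.5,0,0,0,0,0,0],[0.5,0,0,0,0,0,0],[0.5,0,0,0,0,0,0],[0.5,0,0,-0.2,0,0,0],[0.5,0,0,-0.5,0,0,0],[0.5,0,0,-0.9,0,0,0],[0.5,0,0,-0.9,0,0,0],[0.5,0,0,-0.9,0,0,0]]}}

```text
clock: 20.63
tcp_pos: [0.6229, -0.0015, 0.2114]
orientation: [-0.13, 3.128, 0.001]
contact_force: [-0.3, -0.3, -0.5]
grip_width: 0.0426
```

```bash
cat >> h.py <<'E'
def cdeck(f,p):
    "light coupon on a plate, enclosing rim darker"
    u,v=proj(f,[(p[0],p[1],.061)])[0].astype(int);print(u,v);im=f['pixels'].astype(int).sum(2)
    print(im[v-40:v+40:2,u].tolist());print(im[v,max(u-40,0):u+40:2].tolist())
E
python3 -c "
from h import *
st();f=snap('wrist','w11');t=snap('top','t4');cdeck(f,(.6252,-.0002))
coup(t,(.549,.389),h=16)
plan([(.57,.19,.2,75),(.549,.389,.15,45.5)])"
```

```text
t 20.63 tcp [ 0.6229 -0.0015  0.2114] rv [-1.2980e-01  3.1285e+00  1.1000e-03] F [-0.3 -0.3 -0.5] w 0.0426 q [-0.19  0.42  0.13  1.73 -0.06  0.99  1.61]
[[-0.997, -0.083, 0.01], [-0.083, 0.997, 0.001], [-0.01, 0.0, -1.0]]
323 183
[529, 293, 338, 562, 581, 590, 593, 585, 591, 586, 587, 588, 593, 583, 591, 594, 602, 592, 596, 589, 601, 600, 605, 601, 607, 598, 603, 604, 609, 552, 211, 125, 134, 425, 604, 474, 338, 647, 665, 667]
[539, 644, 652, 646, 651, 645, 647, 650, 650, 652, 647, 630, 328, 403, 592, 586, 573, 556, 564, 585, 601, 602, 589, 602, 602, 605, 601, 417, 272, 606, 648, 647, 654, 650, 649, 651, 647, 648, 648, 653]
rect 549.5 391.1 size 38 77 long yaw -43.9
leg [ 0.57  0.19  0.2  75.  ] sh [0.113, 0.65, 0.02] tn [0.0001, 0.0003, 0.0549] rows 2.4
leg [ 0.57  0.19  0.2  75.  ] sh [0.223, 0.621, 0.02] tn [0.0001, 0.0003, 0.0549] rows 2.4
leg [ 0.549  0.389  0.15  45.5  ] sh [0.239, 0.623, 0.167] tn [0.0, 0.0, 0.0819] rows 2.5
leg [ 0.549  0.389  0.15  45.5  ] sh [0.39, 0.541, 0.167] tn [0.0, 0.0, 0.0819] rows 2.5
```

On the deck, the plate's dark rim shows on all four sides of the coupon, centred to about 1.5 mm. Next is coupon A.

>>> {"method": "send_rows", "body": {"deltas": [[0.6,0.11,0.65,0.02,0,0,0.055],[0.6,0.11,0.65,0.02,0,0,0.055],[0.6,0.11,0.65,0.02,0,0,0.055],[0.6,0.11,0.65,0.02,0,0,0.055],[0.6,0.11,0.65,0.02,0,0,0.055]]}}

```text
clock: 21.15
tcp_pos: [0.5935, 0.0956, 0.2002]
orientation: [-0.135, -3.135, 0.001]
contact_force: [0.4, 0.4, -0.4]
grip_width: 0.0513
```

>>> {"method": "send_rows", "body": {"deltas": [[0.6,0.22,0.62,0.02,0,0,0.055],[0.6,0.22,0.62,0.02,0,0,0.055],[0.6,0.22,0.62,0.02,0,0,0.055],[0.6,0.22,0.62,0.02,0,0,0.055],[0.6,0.22,0.62,0.02,0,0,0.055]]}}

```text
clock: 21.57
tcp_pos: [0.5701, 0.1893, 0.198]
orientation: [-0.409, -3.114, 0.002]
contact_force: [-0.9, -0.8, -0.7]
grip_width: 0.0514
```

>>> {"method": "send_rows", "body": {"deltas": [[0.6,0.24,0.62,0.17,0,0,0.082],[0.6,0.24,0.62,0.17,0,0,0.082],[0.6,0.24,0.62,0.17,0,0,0.082],[0.6,0.24,0.62,0.17,0,0,0.082],[0.6,0.24,0.62,0.17,0,0,0.082]]}}

```text
clock: 21.98
tcp_pos: [0.56, 0.2875, 0.1726]
orientation: [-0.807, -3.036, 0.004]
contact_force: [-0.0, -0.2, 0.8]
grip_width: 0.0515
```

>>> {"method": "send_rows", "body": {"deltas": [[0.6,0.39,0.54,0.17,0,0,0.082],[0.6,0.39,0.54,0.17,0,0,0.082],[0.6,0.39,0.54,0.17,0,0,0.082],[0.6,0.39,0.54,0.17,0,0,0.082],[0.6,0.39,0.54,0.17,0,0,0.082],[0.6,0.39,0.54,0.17,0,0,0.082]]}}

```text
clock: 22.48
tcp_pos: [0.5513, 0.3845, 0.1485]
orientation: [1.196, 2.903, -0.002]
contact_force: [0.3, 0.6, 0.2]
grip_width: 0.0511
```

```bash
python3 -c "
from h import *
st();f=snap('wrist','w12');coup(f,(.549,.389))
plan([(.549,.389,.014,45.5)])"
```

```text
t 22.48 tcp [0.5513 0.3845 0.1485] rv [ 1.1955e+00  2.9033e+00 -2.1000e-03] F [0.3 0.6 0.2] w 0.0511 q [-0.86  0.57  0.22  1.66 -0.14  0.93  0.21]
[[-0.71, 0.704, 0.001], [0.704, 0.71, -0.002], [-0.002, -0.001, -1.0]]
rect 549.7 389.6 size 31 69 long yaw -44.5
rect 503.0 381.8 size 8 30 long yaw -47.4
leg [5.49e-01 3.89e-01 1.40e-02 4.55e+01] sh [0.034, 0.01, 0.898] tn [-0.0, 0.0006, -0.0016] rows 3.2
```

>>> {"method": "send_rows", "body": {"deltas": [[0.6,0.03,0.015,0.3,0,0,0],[0.6,0.03,0.015,0.6,0,0,0],[0.6,0.03,0.015,0.8,0,0,0],[0.6,0.03,0.015,0.86,0,0,0],[0.6,0.03,0.015,0.89,0,0,0],[0.6,0.03,0.015,0.89,0,0,0],[0.6,0.03,0.015,0.89,0,0,0]]}}

```text
clock: 23.12
tcp_pos: [0.5496, 0.3933, 0.0172]
orientation: [1.192, 2.905, 0.005]
contact_force: [-0.1, 0.9, -0.0]
grip_width: 0.0514
```

>>> {"method": "send_rows", "body": {"deltas": [[0,0,0,0,0,0,0],[0,0,0,0,0,0,0],[0,0,0,0,0,0,0],[0,0,0,0,0,0,0],[0,0,0,0,0,0,0],[0,0,0,0,0,0,0],[0,0,0,0,0,0,0],[0,0,0,0,0,0,0]], "squeeze": 50}}

```text
clock: 23.78
tcp_pos: [0.5486, 0.3937, 0.0172]
orientation: [1.19, 2.906, 0.004]
contact_force: [-1.7, -1.9, 8.0]
grip_width: 0.0001
```

>>> {"method": "send_rows", "body": {"deltas": [[0,0,0,-0.1,0,0,0],[0,0,0,-0.3,0,0,0],[0,0,0,-0.6,0,0,0],[0,0,0,-0.85,0,0,0],[0,0,0,-0.85,0,0,0],[0,0,0,-0.85,0,0,0]]}}

```text
clock: 24.28
tcp_pos: [0.5495, 0.3948, 0.1472]
orientation: [1.189, 2.904, 0.012]
contact_force: [0.5, -0.4, -0.6]
grip_width: -0.0
```

```bash
python3 -c "
from h import *
st();f=snap('wrist','w13');im=f['pixels'].astype(int).sum(2);print(im[180:330:2,323].tolist());print(im[285,280:366:2].tolist())
plan([(.582,.25,.15,70),(.6152,.1158,.12,95)])"
```

```text
t 24.28 tcp [0.5495 0.3948 0.1472] rv [1.1893 2.904  0.0119] F [ 0.5 -0.4 -0.6] w -0.0 q [-0.87  0.58  0.22  1.65 -0.15  0.92  0.2 ]
[[-0.713, 0.701, 0.006], [0.701, 0.713, 0.006], [-0.0, 0.008, -1.0]]
[645, 653, 652, 646, 645, 640, 647, 644, 648, 648, 640, 638, 640, 637, 639, 637, 576, 570, 624, 640, 612, 448, 417, 419, 418, 419, 419, 419, 423, 379, 125, 90, 90, 73, 85, 75, 86, 80, 93, 95, 87, 79, 96, 86, 74, 92, 78, 92, 91, 103, 96, 108, 122, 114, 99, 111, 106, 96, 117, 103, 107, 108, 105, 104, 98, 112, 90, 93, 100, 109, 329, 422, 421, 417, 420]
[417, 418, 406, 256, 93, 108, 90, 87, 96, 107, 94, 99, 95, 108, 110, 76, 102, 87, 114, 145, 96, 108, 105, 159, 130, 98, 107, 103, 100, 109, 102, 106, 112, 119, 110, 106, 108, 108, 107, 215, 398, 424, 426]
leg [ 0.582  0.25   0.15  70.   ] sh [-0.834, -0.525, -0.038] tn [0.0012, 0.0002, -0.1363] rows 3.5
leg [ 0.6152  0.1158  0.12   95.    ] sh [-0.514, -0.765, 0.2] tn [0.0, 0.0, -0.1389] rows 3.5
```

Missed: the jaws closed fully because they were about 2 mm too high. I reopen and find the coupon again.

>>> {"method": "send_rows", "body": {"deltas": [[0.6,0,0,0,0,0,0],[0.6,0,0,0,0,0,0],[0.6,0,0,0,0,0,0],[0.6,0,0,0,0,0,0],[0.6,0,0,0,0,0,0],[0.6,0,0,0,0,0,0]]}}

```text
clock: 24.83
tcp_pos: [0.5474, 0.3931, 0.1417]
orientation: [-1.19, -2.907, 0.001]
contact_force: [-1.1, 0.6, 0.2]
grip_width: 0.0514
```

```bash
python3 -c "
from h import *
st();f=snap('wrist','w14');coup(f,(.549,.389),h=60)
plan([(.549,.389,.014,45.5)])"
```

```text
t 24.83 tcp [0.5474 0.3931 0.1417] rv [-1.1905e+00 -2.9068e+00  1.0000e-03] F [-1.1  0.6  0.2] w 0.0514 q [-0.87  0.58  0.22  1.66 -0.15  0.92  0.2 ]
[[-0.713, 0.701, -0.001], [0.701, 0.713, -0.0], [0.0, -0.001, -1.0]]
rect 550.5 390.1 size 31 70 long yaw -43.6
rect 493.6 387.7 size 29 35 long yaw -48.3
leg [5.49e-01 3.89e-01 1.40e-02 4.55e+01] sh [-0.027, -0.012, 0.852] tn [-0.0001, -0.0, -0.0002] rows 3.1
```

>>> {"method": "send_rows", "body": {"deltas": [[0.6,-0.03,0,0.3,0,0,-0.004],[0.6,-0.03,0,0.6,0,0,-0.004],[0.6,-0.03,0,0.77,0,0,-0.004],[0.6,-0.03,0,0.83,0,0,-0.004],[0.6,-0.03,0,0.84,0,0,-0.004],[0.6,-0.03,0,0.84,0,0,-0.004],[0.6,-0.03,0,0.84,0,0,-0.004],[0.6,-0.03,0,0.84,0,0,-0.004],[0.6,-0.03,0,0.84,0,0,-0.004],[0.6,-0.03,0,0.84,0,0,-0.004]]}}

```text
clock: 25.72
tcp_pos: [0.5514, 0.3907, 0.0178]
orientation: [1.172, 2.914, 0.004]
contact_force: [-0.1, -0.6, 0.1]
grip_width: 0.0511
```

>>> {"method": "send_rows", "body": {"deltas": [[0.6,0,0,0.024,0,0,0],[0.6,0,0,0.024,0,0,0],[0.6,0,0,0.024,0,0,0]]}}

```text
clock: 25.97
tcp_pos: [0.5505, 0.39, 0.0124]
orientation: [-1.172, -2.914, 0.0]
contact_force: [-0.9, 0.1, 0.1]
grip_width: 0.0511
```

>>> {"method": "send_rows", "body": {"deltas": [[0,0,0,0,0,0,0],[0,0,0,0,0,0,0],[0,0,0,0,0,0,0],[0,0,0,0,0,0,0],[0,0,0,0,0,0,0],[0,0,0,0,0,0,0],[0,0,0,0,0,0,0],[0,0,0,0,0,0,0]]}}

```text
clock: 26.63
tcp_pos: [0.5509, 0.3902, 0.0128]
orientation: [1.172, 2.915, 0.001]
contact_force: [-0.4, -1.3, 4.2]
grip_width: 0.0257
```

>>> {"method": "send_rows", "body": {"deltas": [[0,0,0,-0.1,0,0,0],[0,0,0,-0.3,0,0,0],[0,0,0,-0.6,0,0,0],[0,0,0,-0.85,0,0,0],[0,0,0,-0.85,0,0,0],[0,0,0,-0.85,0,0,0],[0,0,0,-0.85,0,0,0],[0,0,0,-0.85,0,0,0]]}}

```text
clock: 27.3
tcp_pos: [0.5495, 0.3895, 0.1387]
orientation: [-1.171, -2.913, 0.004]
contact_force: [-0.2, 0.6, -0.7]
grip_width: 0.0257
```

```bash
python3 -c "
from h import *
st();f=snap('wrist','w15');im=f['pixels'].astype(int).sum(2);print(im[180:330:2,323].tolist());print(im[285,280:366:2].tolist())
plan([(.582,.25,.15,70),(.6152,.1158,.12,95)])"
```

```text
t 27.3 tcp [0.5495 0.3895 0.1387] rv [-1.1713 -2.9133  0.0037] F [-0.2  0.6 -0.7] w 0.0257 q [-0.86  0.59  0.21  1.66 -0.15  0.92  0.22]
[[-0.722, 0.692, -0.002], [0.692, 0.722, -0.002], [0.001, -0.003, -1.0]]
[426, 416, 416, 428, 419, 425, 414, 363, 424, 619, 656, 656, 655, 651, 653, 659, 656, 644, 492, 391, 403, 410, 404, 402, 403, 407, 401, 406, 401, 403, 398, 400, 397, 396, 399, 408, 402, 392, 399, 396, 394, 405, 398, 395, 481, 627, 655, 656, 652, 654, 651, 651, 652, 648, 654, 640, 377, 103, 113, 106, 103, 167, 566, 649, 645, 508, 424, 417, 426, 419, 418, 422, 418, 421, 424]
[97, 109, 190, 226, 127, 102, 73, 82, 245, 587, 644, 643, 640, 629, 627, 616, 614, 625, 639, 632, 636, 650, 653, 653, 639, 640, 642, 642, 641, 646, 650, 643, 646, 636, 339, 50, 69, 102, 123, 205, 211, 121, 105]
leg [ 0.582  0.25   0.15  70.   ] sh [-0.8, -0.521, -0.076] tn [-0.0009, -0.0004, -0.1323] rows 3.4
leg [ 0.6152  0.1158  0.12   95.    ] sh [-0.514, -0.765, 0.2] tn [0.0, 0.0, -0.1389] rows 3.5
```

>>> {"method": "send_rows", "body": {"deltas": [[0,-0.2,-0.13,-0.04,0,0,-0.033],[0,-0.4,-0.26,-0.08,0,0,-0.066],[0,-0.6,-0.39,-0.08,0,0,-0.1],[0,-0.8,-0.52,-0.08,0,0,-0.132],[0,-0.8,-0.52,-0.08,0,0,-0.132],[0,-0.8,-0.52,-0.08,0,0,-0.132]]}}

```text
clock: 27.85
tcp_pos: [0.5837, 0.2465, 0.1508]
orientation: [-0.557, -3.09, 0.004]
contact_force: [-0.1, 1.4, -0.2]
grip_width: 0.0258
```

>>> {"method": "send_rows", "body": {"deltas": [[0,-0.13,-0.2,0.05,0,0,-0.035],[0,-0.26,-0.4,0.1,0,0,-0.07],[0,-0.39,-0.6,0.15,0,0,-0.105],[0,-0.51,-0.77,0.2,0,0,-0.139],[0,-0.51,-0.77,0.2,0,0,-0.139],[0,-0.51,-0.77,0.2,0,0,-0.139],[0,-0.51,-0.77,0.2,0,0,-0.139],[0,-0.51,-0.77,0.2,0,0,-0.139]]}}

```text
clock: 28.52
tcp_pos: [0.615, 0.1189, 0.1217]
orientation: [0.14, -3.138, -0.002]
contact_force: [-1.1, -0.1, 0.3]
grip_width: 0.0256
```

```bash
python3 -c "
from h import *
st();f=snap('wrist','w16');im=f['pixels'].astype(int).sum(2);print(im[190:330:2,323].tolist())
o=r.get_obs();z=o['tcp_pos'][2]-.0068
a=ray(f,(323,196),z);b=ray(f,(323,310.5),z);print(a,b,(a+b)/2,np.linalg.norm(a-b))
rects(f,(0,0,640,400),.06,-5,300,1e9,lambda i:(i.sum(2)>480))
plan([(.6152,.1158,.0705,95)])"
```

```text
t 28.52 tcp [0.615  0.1189 0.1217] rv [ 1.3970e-01 -3.1377e+00 -2.3000e-03] F [-1.1 -0.1  0.3] w 0.0256 q [-0.32  0.53  0.04  1.78 -0.03  0.83  1.39]
[[-0.996, -0.089, -0.001], [-0.089, 0.996, 0.001], [0.001, 0.001, -1.0]]
[255, 250, 273, 297, 341, 346, 346, 353, 353, 349, 345, 344, 348, 347, 342, 343, 343, 347, 341, 350, 362, 542, 593, 606, 607, 609, 610, 615, 618, 611, 611, 613, 614, 611, 614, 612, 608, 608, 603, 603, 603, 604, 610, 605, 603, 600, 603, 599, 600, 606, 576, 307, 114, 115, 108, 97, 161, 530, 588, 583, 471, 368, 371, 369, 372, 365, 366, 359, 370, 364]
[0.58072214 0.11573549 0.11508264] [0.6478952  0.12181123 0.11508264] [0.61430867 0.11877336 0.11508264] 0.06744726804078002
rect 654.5 344.3 size 56 39 long yaw 23.6
rect 653.4 122.2 size 79 38 long yaw 4.7
rect 662.9 -102.6 size 72 6 long yaw 5.0
rect 597.8 144.1 size 84 29 long yaw 5.2
rect 602.4 162.2 size 110 5 long yaw 5.0
rect 623.6 0.1 size 125 197 long yaw -85.0
leg [6.152e-01 1.158e-01 7.050e-02 9.500e+01] sh [0.001, -0.021, 0.343] tn [0.0004, -0.0001, 0.0007] rows 1.2
```

>>> {"method": "send_rows", "body": {"deltas": [[0,-0.005,-0.02,0.1,0,0,0],[0,-0.005,-0.02,0.2,0,0,0],[0,-0.005,-0.02,0.28,0,0,0],[0,-0.005,-0.02,0.33,0,0,0],[0,-0.005,-0.02,0.33,0,0,0],[0,-0.005,-0.02,0.33,0,0,0],[0,-0.005,-0.02,0.33,0,0,0],[0,-0.005,-0.02,0.33,0,0,0]]}}

```text
clock: 29.23
tcp_pos: [0.6172, 0.1134, 0.0734]
orientation: [-0.136, 3.137, 0.001]
contact_force: [-0.3, 0.5, -0.9]
grip_width: 0.0258
```

>>> {"method": "send_rows", "body": {"deltas": [[0,0,0,0.01,0,0,0],[0,0,0,0.01,0,0,0],[0,0,0,0.01,0,0,0]]}}

```text
clock: 29.48
tcp_pos: [0.6166, 0.113, 0.0713]
orientation: [-0.136, 3.138, 0.0]
contact_force: [0.2, 0.9, -0.9]
grip_width: 0.0258
```

Slightly off (x +1.4, y −2.8 mm), so I correct that and lower to contact.

>>> {"method": "send_rows", "body": {"deltas": [[0,0.008,0.018,0,0,0,0],[0,0.008,0.018,0.01,0,0,0],[0,0.008,0.018,0.02,0,0,0],[0,0.008,0.018,0.02,0,0,0]]}}

```text
clock: 29.82
tcp_pos: [0.6151, 0.1159, 0.0679]
orientation: [0.136, -3.139, -0.001]
contact_force: [-0.2, -0.4, -0.6]
grip_width: 0.0258
```

>>> {"method": "send_rows", "body": {"deltas": [[0,0,0,0.004,0,0,0],[0,0,0,0.004,0,0,0],[0.5,0,0,0.004,0,0,0],[0.5,0,0,0.004,0,0,0],[0.5,0,0,0.004,0,0,0],[0.5,0,0,0.004,0,0,0],[0.5,0,0,0.004,0,0,0],[0.5,0,0,-0.2,0,0,0],[0.5,0,0,-0.5,0,0,0],[0.5,0,0,-0.9,0,0,0],[0.5,0,0,-0.9,0,0,0],[0.5,0,0,-0.9,0,0,0],[0.5,0,0,-0.9,0,0,0]]}}

```text
clock: 30.9
tcp_pos: [0.616, 0.1158, 0.2046]
orientation: [-0.136, 3.135, 0.002]
contact_force: [0.6, -0.3, -1.2]
grip_width: 0.0426
```

```bash
python3 -c "
from h import *
st();f=snap('wrist','w17')
plan([(.53,-.05,.23,95),(.487,-.309,.17,99.8)])"
```

```text
t 30.9 tcp [0.616  0.1158 0.2046] rv [-1.3560e-01  3.1354e+00  1.6000e-03] F [ 0.6 -0.3 -1.2] w 0.0426 q [-0.32  0.43  0.05  1.72 -0.02  0.99  1.39]
[[-0.996, -0.086, 0.003], [-0.086, 0.996, 0.001], [-0.003, 0.001, -1.0]]
leg [ 5.3e-01 -5.0e-02  2.3e-01  9.5e+01] sh [0.329, -0.525, -0.091] tn [0.0, -0.0, -0.0001] rows 2.3
leg [ 5.3e-01 -5.0e-02  2.3e-01  9.5e+01] sh [0.33, -0.525, -0.091] tn [0.0, -0.0, -0.0001] rows 2.3
leg [ 0.487 -0.309  0.17  99.8  ] sh [0.218, -0.848, 0.2] tn [0.0, 0.0, -0.0133] rows 3.2
leg [ 0.487 -0.309  0.17  99.8  ] sh [0.253, -0.838, 0.2] tn [0.0, 0.0, -0.0133] rows 3.2
```

View pics/w17.png

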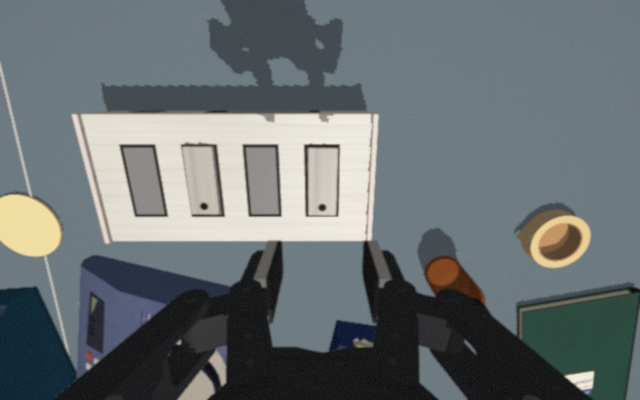

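Both coupons sit squarely within plates 1 and 3, at (322,180) and (202,180), and no coupon is left on the table. I go back to the stylus.

>>> {"method": "send_rows", "body": {"deltas": [[1,0.33,-0.53,-0.1,0,0,0],[1,0.33,-0.53,-0.1,0,0,0],[1,0.33,-0.53,-0.1,0,0,0],[1,0.33,-0.53,-0.1,0,0,0]]}}

```text
clock: 31.28
tcp_pos: [0.5705, 0.0272, 0.2168]
orientation: [0.126, -3.136, 0.003]
contact_force: [0.4, -0.2, 0.9]
grip_width: 0.0853
```

>>> {"method": "send_rows", "body": {"deltas": [[1,0.33,-0.53,-0.09,0,0,0],[1,0.33,-0.53,-0.09,0,0,0],[1,0.33,-0.53,-0.09,0,0,0],[1,0.33,-0.53,-0.09,0,0,0]]}}

```text
clock: 31.62
tcp_pos: [0.5286, -0.0546, 0.2307]
orientation: [0.127, -3.137, 0.001]
contact_force: [-0.0, -0.0, 0.7]
grip_width: 0.0853
```

>>> {"method": "send_rows", "body": {"deltas": [[1,0.22,-0.85,0.2,0,0,-0.013],[1,0.22,-0.85,0.2,0,0,-0.013],[1,0.22,-0.85,0.2,0,0,-0.013],[1,0.22,-0.85,0.2,0,0,-0.013],[1,0.22,-0.85,0.2,0,0,-0.013]]}}

```text
clock: 32.03
tcp_pos: [0.5073, -0.1836, 0.1995]
orientation: [0.192, -3.132, 0.0]
contact_force: [0.0, 0.6, -0.0]
grip_width: 0.0854
```

>>> {"method": "send_rows", "body": {"deltas": [[1,0.25,-0.84,0.2,0,0,-0.013],[1,0.25,-0.84,0.2,0,0,-0.013],[1,0.25,-0.84,0.2,0,0,-0.013],[1,0.25,-0.84,0.2,0,0,-0.013],[1,0.25,-0.84,0.2,0,0,-0.013],[1,0.25,-0.84,0.2,0,0,-0.013],[1,0.25,-0.84,0.2,0,0,-0.013],[1,0.25,-0.84,0.2,0,0,-0.013]]}}

```text
clock: 32.7
tcp_pos: [0.4887, -0.3081, 0.1715]
orientation: [-0.27, 3.129, 0.002]
contact_force: [-1.0, -0.3, -0.1]
grip_width: 0.0853
```

```bash
python3 -c "
from h import *
st();f=snap('wrist','w18');sty(f)
plan([(.486,-.3093,.033,99.8)])"
```

```text
t 32.7 tcp [ 0.4887 -0.3081  0.1715] rv [-2.7020e-01  3.1293e+00  2.1000e-03] F [-1.  -0.3 -0.1] w 0.0853 q [ 0.31  0.4   0.19  1.87 -0.1   0.88  2.29]
[[-0.985, -0.171, 0.001], [-0.171, 0.985, 0.001], [-0.001, 0.001, -1.0]]
handle [ 483.3 -309.6] [78.3 14.7] 9.9
leg [ 4.860e-01 -3.093e-01  3.300e-02  9.980e+01] sh [0.018, -0.003, 0.924] tn [0.0003, 0.0003, 0.0002] rows 3.3
```

>>> {"method": "send_rows", "body": {"deltas": [[1,0.02,0,0.4,0,0,0],[1,0.02,0,0.7,0,0,0],[1,0.02,0,0.85,0,0,0],[1,0.02,0,0.91,0,0,0],[1,0.02,0,0.91,0,0,0],[1,0.02,0,0.91,0,0,0],[1,0.02,0,0.91,0,0,0],[1,0.02,0,0.91,0,0,0]]}}

```text
clock: 33.42
tcp_pos: [0.486, -0.3123, 0.0375]
orientation: [-0.264, 3.127, -0.003]
contact_force: [0.1, -0.7, 0.3]
grip_width: 0.0857
```

>>> {"method": "send_rows", "body": {"deltas": [[0,0,0,0,0,0,0],[0,0,0,0,0,0,0],[0,0,0,0,0,0,0],[0,0,0,0,0,0,0],[0,0,0,0,0,0,0],[0,0,0,0,0,0,0],[0,0,0,0,0,0,0],[0,0,0,0,0,0,0],[0,0,0,0,0,0,0],[0,0,0,0,0,0,0],[0,0,0,0,0,0,0],[0,0,0,0,0,0,0]], "squeeze": 60}}

```text
clock: 34.42
tcp_pos: [0.4843, -0.3115, 0.0352]
orientation: [-0.264, 3.13, 0.0]
contact_force: [-0.8, 0.3, 4.9]
grip_width: 0.0149
```

>>> {"method": "send_rows", "body": {"deltas": [[0,0,0,-0.2,0,0,0],[0,0,0,-0.4,0,0,0],[0,0,0,-0.5,0,0,0],[0,0,0,-0.5,0,0,0],[0,0,0,-0.5,0,0,0]]}}

```text
clock: 34.83
tcp_pos: [0.4846, -0.3115, 0.1104]
orientation: [-0.264, 3.129, -0.001]
contact_force: [0.4, 0.7, 0.2]
grip_width: 0.0146
```

```bash
python3 -c "
from h import *
st();f=snap('wrist','w19')
for n in('w4','w5','w19'):
  im=load(n)['pixels'].astype(int);print(n,[''.join('#' if im[v,u].max()<50 else '.' for v in range(170,300,3)) for u in(323,)],[''.join('#' if im[v,u].max()<50 else '.' for u in range(290,356,2)) for v in(210,230)])
plan([(.4424,-.072,.1,95)])"
```

```text
t 34.83 tcp [ 0.4846 -0.3115  0.1104] rv [-2.6390e-01  3.1291e+00 -8.0000e-04] F [0.4 0.7 0.2] w 0.0146 q [ 0.33  0.48  0.18  1.92 -0.12  0.75  2.31]
[[-0.986, -0.167, 0.001], [-0.167, 0.986, -0.0], [-0.001, -0.001, -1.0]]
w4 ['.......################################.####'] ['........#################........', '........#################........']
w5 ['.......#####################################'] ['........#################........', '........#################........']
w19 ['........######################.#############'] ['........#################........', '........#################........']
leg [ 4.424e-01 -7.200e-02  1.000e-01  9.500e+01] sh [0.003, 0.809, 0.032] tn [0.0001, -0.0001, 0.0129] rows 2.9
leg [ 4.424e-01 -7.200e-02  1.000e-01  9.500e+01] sh [0.035, 0.808, 0.031] tn [0.0001, -0.0001, 0.0129] rows 2.9
```

>>> {"method": "send_rows", "body": {"deltas": [[0,0,0.4,0,0,0,0.013],[0,0,0.81,0.03,0,0,0.013],[0,0,0.81,0.03,0,0,0.013],[0,0,0.81,0.03,0,0,0.013],[0,0,0.81,0.03,0,0,0.013]]}}

```text
clock: 35.3
tcp_pos: [0.4627, -0.1887, 0.1039]
orientation: [0.207, -3.131, -0.003]
contact_force: [0.0, -0.6, -0.9]
grip_width: 0.0148
```

>>> {"method": "send_rows", "body": {"deltas": [[0,0.02,0.4,0.03,0,0,0.013],[0,0.04,0.81,0.03,0,0,0.013],[0,0.04,0.81,0.03,0,0,0.013],[0,0.04,0.81,0.03,0,0,0.013],[0,0.04,0.81,0.03,0,0,0.013],[0,0.04,0.81,0.03,0,0,0.013],[0,0.04,0.81,0.03,0,0,0.013]]}}

```text
clock: 35.88
tcp_pos: [0.4427, -0.0738, 0.1007]
orientation: [0.131, -3.139, 0.001]
contact_force: [-0.8, -0.6, -0.8]
grip_width: 0.0145
```

```bash
python3 -c "
from h import *
st()
plan([(.4424,-.072,.027,95)])"
```

```text
t 35.88 tcp [ 0.4427 -0.0738  0.1007] rv [ 1.3150e-01 -3.1386e+00  9.0000e-04] F [-0.8 -0.6 -0.8] w 0.0145 q [-0.11  0.32  0.16  2.21 -0.09  0.61  1.77]
[[-0.996, -0.084, -0.0], [-0.084, 0.996, -0.001], [0.0, -0.001, -1.0]]
leg [ 4.424e-01 -7.200e-02  2.700e-02  9.500e+01] sh [0.001, 0.012, 0.492] tn [-0.0002, -0.0001, -0.0011] rows 1.8
```

>>> {"method": "send_rows", "body": {"deltas": [[0,0,0.01,0.2,0,0,-0.001],[0,0,0.01,0.4,0,0,-0.001],[0,0,0.01,0.49,0,0,-0.001],[0,0,0.01,0.49,0,0,-0.001],[0,0,0.01,0.49,0,0,-0.001],[0,0,0.01,0.49,0,0,-0.001],[0,0,0.01,0.49,0,0,-0.001]]}}

```text
clock: 36.47
tcp_pos: [0.4434, -0.071, 0.0285]
orientation: [-0.139, 3.136, -0.0]
contact_force: [0.2, 1.1, -0.5]
grip_width: 0.0148
```

```bash
python3 -c "
from h import *
st();f=snap('side','s5')
A=cv2.resize(f['pixels'][195:265,255:350],None,fx=8,fy=8,interpolation=cv2.INTER_CUBIC)
cv2.imwrite('pics/c7.png',A[:,:,::-1])
plan([(.4784,-.0675,.027,95)])"
```

```text
t 36.47 tcp [ 0.4434 -0.071   0.0285] rv [-1.3900e-01  3.1363e+00 -2.0000e-04] F [ 0.2  1.1 -0.5] w 0.0148 q [-0.08  0.47  0.12  2.24 -0.13  0.44  1.8 ]
[[-0.996, -0.088, 0.002], [-0.088, 0.996, -0.0], [-0.002, -0.0, -1.0]]
leg [ 4.784e-01 -6.750e-02  2.700e-02  9.500e+01] sh [-0.235, 0.001, 0.011] tn [-0.0, 0.0007, 0.0005] rows 0.8
```

View pics/c7.png

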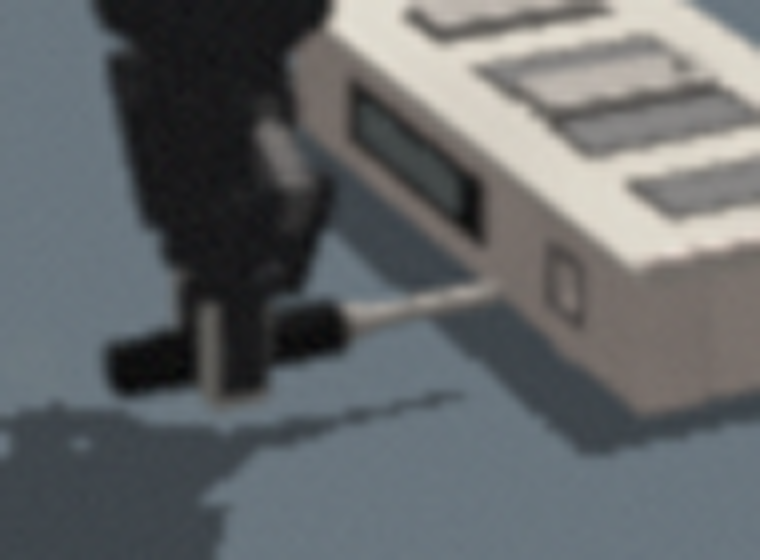

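The tip is lined up, at (497,288) with the recess at (565,287). But plate 3 now looks empty and a coupon lies skewed over plate 2, so it has been knocked aside. I measure it before doing anything else.

```bash
python3 -c "
from h import *
t=snap('top','t5')
f=t;u0,v0,u1,v1=265,150,380,215
A=cv2.resize(f['pixels'][v0:v1,u0:u1],None,fx=4,fy=4,interpolation=cv2.INTER_CUBIC)
s=load('s5');B=cv2.resize(s['pixels'][180:250,285:380],None,fx=3.5,fy=3.5,interpolation=cv2.INTER_CUBIC)
h=min(A.shape[0],B.shape[0]);cv2.imwrite('pics/c8.png',np.hstack([A[:h],B[:h]])[:,:,::-1]);print(A.shape,B.shape)
st();plan([(.4424,-.11,.1,95),(.4846,-.3115,.1,99.6)])"
```

```text
(260, 460, 3) (245, 332, 3)
t 36.57 tcp [ 0.4433 -0.0706  0.0285] rv [-1.4010e-01  3.1363e+00  1.0000e-04] F [-0.5  0.  -0.6] w 0.0145 q [-0.08  0.47  0.12  2.24 -0.13  0.43  1.8 ]
[[-0.996, -0.089, 0.002], [-0.089, 0.996, 0.0], [-0.002, -0.0, -1.0]]
leg [ 0.4424 -0.11    0.1    95.    ] sh [0.028, -0.261, -0.477] tn [-0.0, 0.0007, 0.0006] rows 2.0
leg [ 0.4846 -0.3115  0.1    99.6   ] sh [-0.082, -0.681, 0.0] tn [0.0, 0.0, -0.0128] rows 2.5
leg [ 0.4846 -0.3115  0.1    99.6   ] sh [-0.054, -0.684, 0.0] tn [0.0, 0.0, -0.0128] rows 2.5
```

View pics/c8.png

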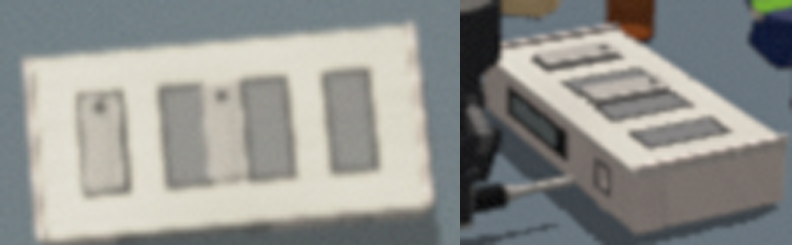

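The knocked coupon lies flat on the deck between plates 2 and 3, with its hole mark at crop (222,95). I return the stylus first, then put the coupon back.

>>> {"method": "send_rows", "body": {"deltas": [[0,0.03,0,0,0,0,0],[0,0.03,0,-0.25,0,0,0],[0,0.03,-0.13,-0.48,0,0,0],[0,0.03,-0.26,-0.48,0,0,0],[0,0.03,-0.26,-0.48,0,0,0]]}}

```text
clock: 36.98
tcp_pos: [0.4429, -0.1131, 0.102]
orientation: [-0.135, 3.133, -0.003]
contact_force: [0.1, -0.4, -0.5]
grip_width: 0.0148
```

>>> {"method": "send_rows", "body": {"deltas": [[0,-0.04,-0.34,0,0,0,-0.006],[0,-0.08,-0.68,0,0,0,-0.013],[0,-0.08,-0.68,0,0,0,-0.013],[0,-0.08,-0.68,0,0,0,-0.013],[0,-0.08,-0.68,0,0,0,-0.013]]}}

```text
clock: 37.4
tcp_pos: [0.4618, -0.2107, 0.0991]
orientation: [0.201, -3.134, -0.001]
contact_force: [-0.3, 0.9, -1.0]
grip_width: 0.0147
```

>>> {"method": "send_rows", "body": {"deltas": [[0,-0.03,-0.34,0,0,0,-0.006],[0,-0.05,-0.68,0,0,0,-0.013],[0,-0.05,-0.68,0,0,0,-0.013],[0,-0.05,-0.68,0,0,0,-0.013],[0,-0.05,-0.68,0,0,0,-0.013],[0,-0.05,-0.68,0,0,0,-0.013],[0,-0.05,-0.68,0,0,0,-0.013],[0,-0.05,-0.68,0,0,0,-0.013]]}}

```text
clock: 38.07
tcp_pos: [0.4833, -0.3082, 0.0993]
orientation: [0.273, -3.129, -0.002]
contact_force: [-0.3, 0.0, -0.5]
grip_width: 0.0146
```

```bash
python3 -c "
from h import *
st();plan([(.4846,-.3113,.0355,99.7)])"
```

```text
t 38.07 tcp [ 0.4833 -0.3082  0.0993] rv [ 2.7290e-01 -3.1294e+00 -2.1000e-03] F [-0.3  0.  -0.5] w 0.0146 q [ 0.32  0.49  0.18  1.93 -0.13  0.73  2.32]
[[-0.985, -0.173, -0.0], [-0.173, 0.985, 0.001], [0.0, 0.001, -1.0]]
leg [ 4.846e-01 -3.113e-01  3.550e-02  9.970e+01] sh [-0.005, -0.022, 0.426] tn [0.0004, -0.0001, 0.0015] rows 1.5
```

>>> {"method": "send_rows", "body": {"deltas": [[0,-0.005,-0.015,0,0,0,0.001],[0,-0.005,-0.015,0.15,0,0,0.001],[0,-0.005,-0.015,0.3,0,0,0.001],[0,-0.005,-0.015,0.39,0,0,0.001],[0,-0.005,-0.015,0.41,0,0,0.001],[0,-0.005,-0.015,0.41,0,0,0.001],[0,-0.005,-0.015,0.41,0,0,0.001],[0,-0.005,-0.015,0.41,0,0,0.001]]}}

```text
clock: 38.73
tcp_pos: [0.4851, -0.3127, 0.0391]
orientation: [-0.264, 3.129, -0.001]
contact_force: [0.6, -0.3, -0.9]
grip_width: 0.015
```

>>> {"method": "send_rows", "body": {"deltas": [[0,0,0,0.01,0,0,0],[0,0,0,0.01,0,0,0],[0,0,0,0.01,0,0,0]]}}

```text
clock: 38.98
tcp_pos: [0.4845, -0.3125, 0.0369]
orientation: [-0.264, 3.13, -0.0]
contact_force: [-1.0, 0.0, -1.0]
grip_width: 0.0149
```

>>> {"method": "send_rows", "body": {"deltas": [[0,0,0.007,0.01,0,0,0],[0,0,0.007,0.01,0,0,0],[0,0,0.007,0.01,0,0,0]]}}

```text
clock: 39.23
tcp_pos: [0.4844, -0.3115, 0.0352]
orientation: [-0.264, 3.13, -0.0]
contact_force: [-0.9, -0.5, 3.1]
grip_width: 0.0143
```

>>> {"method": "send_rows", "body": {"deltas": [[1,0,0,0,0,0,0],[1,0,0,0,0,0,0],[1,0,0,0,0,0,0],[1,0,0,0,0,0,0],[1,0,0,0,0,0,0],[1,0,0,0,0,0,0],[1,0,0,0,0,0,0],[1,0,0,0,0,0,0],[1,0,0,0,0,0,0],[1,0,0,-0.2,0,0,0],[1,0,0,-0.5,0,0,0],[1,0,0,-0.8,0,0,0],[1,0,0,-0.8,0,0,0],[1,0,0,-0.8,0,0,0],[1,0,0,-0.8,0,0,0]]}}

```text
clock: 40.48
tcp_pos: [0.4842, -0.3112, 0.155]
orientation: [-0.264, 3.13, 0.0]
contact_force: [0.1, 0.2, -1.4]
grip_width: 0.0853
```

```bash
python3 -c "
from h import *
st();f=snap('wrist','w20');sty(f)
plan([(.52,-.15,.23,95),(.61,.03,.205,95)])"
```

```text
t 40.48 tcp [ 0.4842 -0.3112  0.155 ] rv [-0.2642  3.1297  0.    ] F [ 0.1  0.2 -1.4] w 0.0853 q [ 0.31  0.42  0.2   1.89 -0.11  0.84  2.3 ]
[[-0.986, -0.168, 0.001], [-0.168, 0.986, 0.0], [-0.001, -0.0, -1.0]]
handle [ 483.8 -312.4] [78.7 14.8] 9.7
leg [ 0.52 -0.15  0.23 95.  ] sh [-0.21, 0.509, -0.253] tn [0.0002, -0.0002, 0.0129] rows 2.2
leg [ 0.52 -0.15  0.23 95.  ] sh [-0.189, 0.516, -0.253] tn [0.0002, -0.0002, 0.0129] rows 2.2
leg [6.10e-01 3.00e-02 2.05e-01 9.50e+01] sh [-0.351, 0.572, 0.083] tn [0.0, 0.0, 0.0] rows 2.4
leg [6.10e-01 3.00e-02 2.05e-01 9.50e+01] sh [-0.351, 0.572, 0.083] tn [0.0, 0.0, 0.0] rows 2.4
```

>>> {"method": "send_rows", "body": {"deltas": [[1,-0.21,0.51,-0.25,0,0,0.013],[1,-0.21,0.51,-0.25,0,0,0.013],[1,-0.21,0.51,-0.25,0,0,0.013],[1,-0.21,0.51,-0.25,0,0,0.013]]}}

```text
clock: 40.87
tcp_pos: [0.5035, -0.2268, 0.1918]
orientation: [0.21, -3.134, -0.003]
contact_force: [0.2, -0.6, 0.0]
grip_width: 0.0854
```

>>> {"method": "send_rows", "body": {"deltas": [[1,-0.19,0.52,-0.25,0,0,0.013],[1,-0.19,0.52,-0.25,0,0,0.013],[1,-0.19,0.52,-0.25,0,0,0.013],[1,-0.19,0.52,-0.25,0,0,0.013]]}}

```text
clock: 41.2
tcp_pos: [0.5216, -0.1471, 0.2295]
orientation: [0.144, -3.138, -0.002]
contact_force: [0.2, -0.3, -0.9]
grip_width: 0.0854
```

>>> {"method": "send_rows", "body": {"deltas": [[0.6,-0.35,0.57,0.08,0,0,0],[0.6,-0.35,0.57,0.08,0,0,0],[0.6,-0.35,0.57,0.08,0,0,0],[0.6,-0.35,0.57,0.08,0,0,0]]}}

```text
clock: 41.53
tcp_pos: [0.5662, -0.0564, 0.2153]
orientation: [0.145, -3.135, -0.003]
contact_force: [0.5, 0.3, -1.1]
grip_width: 0.0514
```

>>> {"method": "send_rows", "body": {"deltas": [[0.6,-0.35,0.57,0.08,0,0,0],[0.6,-0.35,0.57,0.08,0,0,0],[0.6,-0.35,0.57,0.08,0,0,0],[0.6,-0.35,0.57,0.08,0,0,0],[0.6,-0.35,0.57,0.08,0,0,0],[0.6,-0.35,0.57,0.08,0,0,0],[0.6,-0.35,0.57,0.08,0,0,0]]}}

```text
clock: 42.12
tcp_pos: [0.6099, 0.0266, 0.2055]
orientation: [0.13, -3.138, 0.002]
contact_force: [1.5, -0.8, -0.4]
grip_width: 0.0513
```

```bash
cat >> h.py <<'E'
def deck(f,thr=450,z=.055):
    "dark blobs on the deck (bare plate parts, hole marks, rims) in weigher axes (mm)"
    W=np.array([622.8,28.9]);c,s=np.cos(np.radians(5)),np.sin(np.radians(5));M=np.array([[c,-s],[s,c]])
    # rectify deck: 1 mm per pixel, rows = weigher -x.. , cols = weigher y
    src=[];dst=[]
    for a,b in((-60,-130),(-60,130),(60,130),(60,-130)):
        w=W+M@np.array([a,b]);src.append(proj(f,[(w[0]/1000,w[1]/1000,z)])[0]);dst.append(((130+b)*3,(60+a)*3))
    H=cv2.getPerspectiveTransform(np.float32(src),np.float32(dst))
    g=cv2.warpPerspective(f['pixels'],H,(780,360)).astype(int).sum(2)
    m=(g<thr).astype(np.uint8);n,l,S,C=cv2.connectedComponentsWithStats(m)
    for i in range(1,n):
        if S[i,4]>60:
            x,y,w,h,a=S[i];q=cv2.minAreaRect(np.argwhere(l==i)[:,::-1].astype(np.float32))
            print('y %.1f..%.1f x %.1f..%.1f area %.0f ctr(x,y) %.1f %.1f ang %.1f'%(x/3-130,(x+w)/3-130,y/3-60,(y+h)/3-60,a/9,C[i][1]/3-60,C[i][0]/3-130,q[2]))
    return g
E
python3 -c "
from h import *
st();f=snap('wrist','w21')
print('now');g=deck(f)
for x in(-25,-10,5,20):print(x,g[(x+60)*3,(130-60)*3:(130+60)*3:6].tolist())
print('w17');deck(load('w17'))"
```

```text
t 42.12 tcp [0.6099 0.0266 0.2055] rv [ 1.3030e-01 -3.1377e+00  2.0000e-03] F [ 1.5 -0.8 -0.4] w 0.0513 q [-0.23  0.41  0.11  1.76 -0.05  0.98  1.55]
[[-0.997, -0.083, -0.001], [-0.083, 0.997, -0.001], [0.001, -0.001, -1.0]]
now
y -104.3..-70.3 x -36.7..37.3 area 2485 ctr(x,y) 0.1 -87.5 ang 90.0
y -46.7..45.3 x -36.7..37.3 area 3244 ctr(x,y) -2.2 -15.1 ang 90.0
y 69.3..103.0 x -36.7..37.3 area 514 ctr(x,y) -7.5 75.9 ang 90.0
y 84.3..92.3 x 23.7..31.7 area 53 ctr(x,y) 27.4 88.2 ang 90.0
y -3.3..5.0 x 24.0..32.0 area 52 ctr(x,y) 27.9 0.5 ang 0.0
y -72.3..-53.7 x 51.0..60.0 area 141 ctr(x,y) 55.7 -62.3 ang -0.0
y 50.0..68.0 x 51.7..60.0 area 130 ctr(x,y) 56.0 58.1 ang 90.0
-25 [663, 664, 669, 667, 661, 666, 628, 347, 273, 421, 437, 432, 440, 437, 439, 439, 439, 433, 437, 439, 436, 438, 332, 294, 544, 590, 578, 565, 565, 580, 591, 598, 593, 601, 599, 606, 608, 566, 451, 448, 448, 448, 451, 452, 450, 450, 453, 453, 447, 451, 447, 341, 295, 614, 678, 674, 676, 678, 679, 681]
-10 [659, 658, 660, 660, 655, 659, 619, 342, 263, 419, 435, 434, 436, 435, 436, 439, 436, 439, 438, 442, 443, 434, 3
[... 616 characters left out ...]
572, 600, 584, 573, 582, 599, 606, 619, 614, 607, 611, 622, 620, 563, 460, 455, 458, 459, 463, 458, 460, 456, 457, 463, 460, 461, 457, 335, 286, 604, 679, 678, 681, 679, 682, 682]
w17
y 36.0..42.0 x -60.0..-58.0 area 11 ctr(x,y) -59.3 39.1 ang 90.0
y 86.3..91.0 x -60.0..-58.0 area 7 ctr(x,y) -59.3 88.6 ang 90.0
y -46.0..-12.3 x -38.0..37.0 area 563 ctr(x,y) -0.1 -20.6 ang 0.0
y 69.7..103.3 x -37.0..37.0 area 523 ctr(x,y) -5.8 83.0 ang 0.0
y -104.0..-70.0 x -36.7..37.0 area 2483 ctr(x,y) -0.0 -87.2 ang 0.0
y 11.7..45.3 x -36.7..37.0 area 2465 ctr(x,y) 0.0 28.4 ang 0.0
y -36.7..-27.7 x 21.3..30.0 area 61 ctr(x,y) 25.5 -32.4 ang 45.0
y 82.3..90.7 x 23.0..31.0 area 53 ctr(x,y) 26.9 86.4 ang 90.0
```

```bash
python3 -c "
from h import *
plan([(.6240,.0297,.1,95)])"
```

```text
leg [6.24e-01 2.97e-02 1.00e-01 9.50e+01] sh [-0.094, 0.01, 0.705] tn [-0.0003, -0.0002, -0.0013] rows 2.6
```

>>> {"method": "send_rows", "body": {"deltas": [[0.6,-0.09,0.01,0.3,0,0,-0.001],[0.6,-0.09,0.01,0.6,0,0,-0.001],[0.6,-0.09,0.01,0.7,0,0,-0.001],[0.6,-0.09,0.01,0.7,0,0,-0.001],[0.6,-0.09,0.01,0.7,0,0,-0.001],[0.6,-0.09,0.01,0.7,0,0,-0.001],[0.6,-0.09,0.01,0.7,0,0,-0.001]]}}

```text
clock: 42.75
tcp_pos: [0.6255, 0.032, 0.1036]
orientation: [-0.14, 3.134, 0.001]
contact_force: [-0.5, 0.8, -0.9]
grip_width: 0.0511
```

```bash
python3 -c "
from h import *
st();plan([(.6240,.0297,.070,95)])"
```

```text
t 42.75 tcp [0.6255 0.032  0.1036] rv [-1.3960e-01  3.1343e+00  6.0000e-04] F [-0.5  0.8 -0.9] w 0.0511 q [-0.22  0.55  0.09  1.8  -0.07  0.79  1.57]
[[-0.996, -0.089, 0.004], [-0.089, 0.996, 0.001], [-0.004, 0.0, -1.0]]
leg [6.24e-01 2.97e-02 7.00e-02 9.50e+01] sh [0.013, -0.015, 0.224] tn [0.0001, 0.0013, 0.0006] rows 0.8
```

>>> {"method": "send_rows", "body": {"deltas": [[0.6,0.01,-0.015,0.12,0,0,0],[0.6,0.01,-0.015,0.2,0,0,0],[0.6,0.01,-0.015,0.215,0,0,0],[0.6,0.01,-0.015,0.215,0,0,0],[0.6,0.01,-0.015,0.215,0,0,0],[0.6,0.01,-0.015,0.215,0,0,0]]}}

```text
clock: 43.25
tcp_pos: [0.6232, 0.0302, 0.0696]
orientation: [-0.141, 3.137, 0.001]
contact_force: [0.2, -0.7, -0.1]
grip_width: 0.0512
```

>>> {"method": "send_rows", "body": {"deltas": [[0.6,0,0,0.01,0,0,0],[0.6,0,0,0.01,0,0,0],[0.6,0,0,0.01,0,0,0]]}}

```text
clock: 43.5
tcp_pos: [0.6227, 0.0301, 0.0675]
orientation: [-0.141, 3.138, 0.0]
contact_force: [-0.8, -0.2, -0.1]
grip_width: 0.0511
```

>>> {"method": "send_rows", "body": {"deltas": [[0,0,0,0,0,0,0],[0,0,0,0,0,0,0],[0,0,0,0,0,0,0],[0,0,0,0,0,0,0],[0,0,0,0,0,0,0],[0,0,0,0,0,0,0],[0,0,0,0,0,0,0],[0,0,0,0,0,0,0]], "squeeze": 50}}

```text
clock: 44.17
tcp_pos: [0.6228, 0.0301, 0.0677]
orientation: [-0.141, 3.138, 0.0]
contact_force: [-0.7, -0.2, 4.9]
grip_width: 0.0257
```

>>> {"method": "send_rows", "body": {"deltas": [[0,0,0,-0.07,0,0,0],[0,0,0,-0.14,0,0,0],[0,0.005,-0.1,-0.14,0,0,0],[0,0.01,-0.2,-0.14,0,0,0],[0,0.01,-0.2,-0.14,0,0,0],[0,0.01,-0.2,-0.14,0,0,0],[0,0.01,-0.2,-0.14,0,0,0]]}}

```text
clock: 44.75
tcp_pos: [0.6234, -0.0007, 0.0879]
orientation: [0.139, -3.138, -0.0]
contact_force: [-0.5, 0.2, -0.3]
grip_width: 0.0258
```

```bash
python3 -c "
from h import *
st();plan([(.6242,-.0002,.071,95)])"
```

```text
t 44.75 tcp [ 0.6234 -0.0007  0.0879] rv [ 1.3880e-01 -3.1377e+00 -4.0000e-04] F [-0.5  0.2 -0.3] w 0.0258 q [-0.16  0.57  0.09  1.81 -0.07  0.77  1.62]
[[-0.996, -0.088, -0.001], [-0.088, 0.996, 0.0], [0.001, 0.0, -1.0]]
leg [ 6.242e-01 -2.000e-04  7.100e-02  9.500e+01] sh [-0.006, 0.003, 0.112] tn [0.0001, -0.0003, 0.0004] rows 0.4
```

>>> {"method": "send_rows", "body": {"deltas": [[0,0,0.003,0.06,0,0,0],[0,0,0.003,0.11,0,0,0],[0,0,0.003,0.12,0,0,0],[0,0,0.003,0.12,0,0,0],[0,0,0.003,0.12,0,0,0]]}}

```text
clock: 45.17
tcp_pos: [0.6235, 0.0008, 0.0697]
orientation: [0.141, -3.137, -0.0]
contact_force: [0.7, -1.0, -1.0]
grip_width: 0.0259
```

>>> {"method": "send_rows", "body": {"deltas": [[0,0,0,0.01,0,0,0],[0,0,0,0.01,0,0,0],[0,0,0,0.01,0,0,0]]}}

```text
clock: 45.42
tcp_pos: [0.6238, 0.0005, 0.0689]
orientation: [-0.141, 3.138, 0.0]
contact_force: [0.2, 0.5, -0.4]
grip_width: 0.0253
```

>>> {"method": "send_rows", "body": {"deltas": [[0,0,-0.003,0.008,0,0,0],[0,0,-0.003,0.008,0,0,0],[0,0,-0.003,0.008,0,0,0],[0.5,0,-0.003,0.008,0,0,0],[0.5,0,-0.003,0.008,0,0,0],[0.5,0,-0.003,0.008,0,0,0],[0.5,0,-0.003,0.008,0,0,0],[0.5,0,-0.003,0.008,0,0,0],[0.5,0,-0.003,-0.2,0,0,0],[0.5,0,-0.003,-0.5,0,0,0],[0.5,0,-0.003,-0.9,0,0,0],[0.5,0,-0.003,-0.9,0,0,0],[0.5,0,-0.003,-0.9,0,0,0],[0.5,0,-0.003,-0.9,0,0,0]]}}

```text
clock: 46.58
tcp_pos: [0.6246, 0.0001, 0.2054]
orientation: [-0.141, 3.135, 0.001]
contact_force: [0.0, 0.0, -1.1]
grip_width: 0.0428
```

```bash
python3 -c "
from h import *
st();f=snap('wrist','w22');g=deck(f);
for x in(-20,20):print(x,g[(x+60)*3,(130-55)*3:(130+0)*3:6].tolist())
plan([(.53,-.15,.21,97),(.487,-.310,.17,99.8)])"
```

```text
t 46.58 tcp [6.246e-01 1.000e-04 2.054e-01] rv [-1.4070e-01  3.1351e+00  8.0000e-04] F [ 0.   0.  -1.1] w 0.0428 q [-0.18  0.43  0.11  1.73 -0.05  0.99  1.61]
[[-0.996, -0.09, 0.003], [-0.09, 0.996, 0.001], [-0.003, 0.0, -1.0]]
y -46.7..-12.3 x -37.7..37.0 area 611 ctr(x,y) -2.6 -31.5 ang 0.0
y 69.0..103.0 x -37.0..37.0 area 566 ctr(x,y) -6.4 75.7 ang 90.0
y -104.3..-70.3 x -36.7..37.3 area 2484 ctr(x,y) -0.0 -87.6 ang 0.0
y 11.3..45.3 x -36.7..37.0 area 2103 ctr(x,y) -3.8 28.3 ang 90.0
y -33.7..-25.0 x 22.0..30.7 area 55 ctr(x,y) 26.2 -29.5 ang 45.0
y 84.3..93.3 x 22.7..31.3 area 58 ctr(x,y) 26.9 88.6 ang 45.0
y 29.3..34.7 x 24.0..30.7 area 12 ctr(x,y) 27.3 31.7 ang 33.7
-20 [663, 665, 663, 662, 549, 174, 420, 577, 580, 562, 548, 562, 572, 581, 586, 580, 588, 589, 589, 593, 446, 413, 637, 652, 653, 649, 652, 651]
20 [672, 673, 670, 664, 506, 229, 459, 586, 575, 569, 565, 582, 584, 599, 602, 596, 597, 606, 610, 596, 418, 456, 653, 662, 662, 664, 662, 661]
leg [ 0.53 -0.15  0.21 97.  ] sh [0.711, -0.94, -0.043] tn [0.0001, 0.0, -0.0103] rows 4.2
leg [ 0.487 -0.31   0.17  99.8  ] sh [0.207, -0.512, 0.133] tn [0.0, 0.0, -0.0078] rows 2.0
leg [ 0.487 -0.31   0.17  99.8  ] sh [0.22, -0.507, 0.133] tn [0.0, 0.0, -0.0078] rows 2.0
```

The deck check shows the hole marks at x≈26.5 on the centrelines of plates 1 and 3, with both coupons centred. I take the stylus again.

>>> {"method": "send_rows", "body": {"deltas": [[1,0.71,-0.94,-0.04,0,0,-0.01],[1,0.71,-0.94,-0.04,0,0,-0.01],[1,0.71,-0.94,-0.04,0,0,-0.01],[1,0.71,-0.94,-0.04,0,0,-0.01],[1,0.71,-0.94,-0.04,0,0,-0.01],[1,0.71,-0.94,-0.04,0,0,-0.01]]}}

```text
clock: 47.13
tcp_pos: [0.5269, -0.1541, 0.2082]
orientation: [0.179, -3.132, 0.001]
contact_force: [0.8, -0.3, -0.2]
grip_width: 0.0855
```

>>> {"method": "send_rows", "body": {"deltas": [[1,0.43,-1,0.27,0,0,-0.016],[1,0.43,-1,0.27,0,0,-0.016],[1,0.43,-1,0.27,0,0,-0.016],[1,0.43,-1,0.27,0,0,-0.016],[1,0.43,-1,0.27,0,0,-0.016],[1,0.43,-1,0.27,0,0,-0.016],[1,0.43,-1,0.27,0,0,-0.016],[1,0.43,-1,0.27,0,0,-0.016]]}}

```text
clock: 47.8
tcp_pos: [0.4856, -0.3042, 0.1686]
orientation: [0.274, -3.129, -0.003]
contact_force: [-0.8, -0.1, -0.2]
grip_width: 0.0851
```

```bash
python3 -c "
from h import *
st();f=snap('wrist','w23');sty(f)
plan([(.486,-.3105,.037,99.8)])"
```

```text
t 47.8 tcp [ 0.4856 -0.3042  0.1686] rv [ 2.7410e-01 -3.1293e+00 -2.8000e-03] F [-0.8 -0.1 -0.2] w 0.0851 q [ 0.3   0.4   0.19  1.88 -0.1   0.87  2.29]
[[-0.985, -0.174, -0.0], [-0.174, 0.985, 0.002], [0.0, 0.002, -1.0]]
handle [ 484.1 -312.3] [78.  14.6] 10.0
leg [ 4.860e-01 -3.105e-01  3.700e-02  9.980e+01] sh [0.006, -0.043, 0.879] tn [0.0004, 0.0001, 0.0013] rows 3.2
```

>>> {"method": "send_rows", "body": {"deltas": [[1,0.005,-0.035,0.4,0,0,0.001],[1,0.005,-0.035,0.7,0,0,0.001],[1,0.005,-0.035,0.83,0,0,0.001],[1,0.005,-0.035,0.89,0,0,0.001],[1,0.005,-0.035,0.89,0,0,0.001],[1,0.005,-0.035,0.89,0,0,0.001],[1,0.005,-0.035,0.89,0,0,0.001],[1,0.005,-0.035,0.89,0,0,0.001]]}}

```text
clock: 48.52
tcp_pos: [0.4865, -0.3126, 0.0383]
orientation: [-0.264, 3.127, -0.003]
contact_force: [0.4, 0.1, -0.5]
grip_width: 0.0854
```

>>> {"method": "send_rows", "body": {"deltas": [[0,0,0,0,0,0,0],[0,0,0,0,0,0,0],[0,0,0,0,0,0,0],[0,0,0,0,0,0,0],[0,0,0,0,0,0,0],[0,0,0,0,0,0,0],[0,0,0,0,0,0,0],[0,0,0,0,0,0,0],[0,0,0,0,0,0,0],[0,0,0,0,0,0,0],[0,0,0,0,0,0,0],[0,0,0,0,0,0,0]], "squeeze": 60}}

```text
clock: 49.52
tcp_pos: [0.4847, -0.3121, 0.0359]
orientation: [-0.264, 3.13, 0.0]
contact_force: [-1.0, -0.2, 5.3]
grip_width: 0.0145
```

>>> {"method": "send_rows", "body": {"deltas": [[0,0,0,-0.2,0,0,0],[0,0,0,-0.4,0,0,0],[0,0,0,-0.5,0,0,0],[0,0,0,-0.5,0,0,0],[0,0,0,-0.5,0,0,0]]}}

```text
clock: 49.93
tcp_pos: [0.485, -0.312, 0.1111]
orientation: [-0.264, 3.129, -0.001]
contact_force: [0.4, 0.1, -0.4]
grip_width: 0.0147
```

```bash
python3 -c "
from h import *
st();f=snap('wrist','w24')
for n in('w19','w24'):
  im=load(n)['pixels'].astype(int);print(n,[''.join('#' if im[v,u].max()<50 else '.' for v in range(170,300,3)) for u in(323,)],[''.join('#' if im[v,u].max()<50 else '.' for u in range(290,356,2)) for v in(210,230)])
plan([(.4424,-.072,.1,95)])"
```

```text
t 49.93 tcp [ 0.485  -0.312   0.1111] rv [-2.6410e-01  3.1292e+00 -7.0000e-04] F [ 0.4  0.1 -0.4] w 0.0147 q [ 0.32  0.48  0.18  1.92 -0.12  0.76  2.31]
[[-0.986, -0.168, 0.001], [-0.168, 0.986, -0.0], [-0.001, -0.001, -1.0]]
w19 ['........######################.#############'] ['........#################........', '........#################........']
w24 ['........####################################'] ['........#################........', '........#################........']
leg [ 4.424e-01 -7.200e-02  1.000e-01  9.500e+01] sh [0.004, 0.81, 0.034] tn [0.0001, -0.0001, 0.0129] rows 2.9
leg [ 4.424e-01 -7.200e-02  1.000e-01  9.500e+01] sh [0.036, 0.81, 0.034] tn [0.0001, -0.0001, 0.0129] rows 2.9
```

Same grip as before (axis about 2 mm above the TCP). I repeat the approach.

>>> {"method": "send_rows", "body": {"deltas": [[0,0,0.4,0,0,0,0.013],[0,0,0.81,0.03,0,0,0.013],[0,0,0.81,0.03,0,0,0.013],[0,0,0.81,0.03,0,0,0.013],[0,0,0.81,0.03,0,0,0.013]]}}

```text
clock: 50.4
tcp_pos: [0.463, -0.1892, 0.1047]
orientation: [0.207, -3.131, -0.003]
contact_force: [-0.7, -0.3, 0.3]
grip_width: 0.0147
```

>>> {"method": "send_rows", "body": {"deltas": [[0,0.02,0.4,0.03,0,0,0.013],[0,0.04,0.81,0.03,0,0,0.013],[0,0.04,0.81,0.03,0,0,0.013],[0,0.04,0.81,0.03,0,0,0.013],[0,0.04,0.81,0.03,0,0,0.013],[0,0.04,0.81,0.03,0,0,0.013],[0,0.04,0.81,0.03,0,0,0.013]]}}

```text
clock: 50.98
tcp_pos: [0.4431, -0.0743, 0.1015]
orientation: [0.132, -3.139, 0.001]
contact_force: [-0.9, -1.2, -0.3]
grip_width: 0.0148
```

>>> {"method": "send_rows", "body": {"deltas": [[0,0,0.01,0.2,0,0,-0.001],[0,0,0.01,0.4,0,0,-0.001],[0,0,0.01,0.49,0,0,-0.001],[0,0,0.01,0.49,0,0,-0.001],[0,0,0.01,0.49,0,0,-0.001],[0,0,0.01,0.49,0,0,-0.001],[0,0,0.01,0.49,0,0,-0.001]]}}

```text
clock: 51.57
tcp_pos: [0.4437, -0.0716, 0.0293]
orientation: [-0.139, 3.136, -0.0]
contact_force: [0.3, -0.1, -0.3]
grip_width: 0.0147
```

```bash
python3 -c "
from h import *
st();t=snap('top','t6');s=snap('side','s6')
print('t6');deck(t,470);print('t5');deck(load('t5'),470)
d=np.abs(s['pixels'].astype(int)-load('s5')['pixels']).sum(2)[195:265,255:350]
print('side diff vs s5, gripper/stylus part:',np.argwhere(d>120).shape, np.argwhere(d[28:60]>120)[:40].tolist())
plan([(.4784,-.0675,.028,95)])"
```

```text
t 51.57 tcp [ 0.4437 -0.0716  0.0293] rv [-1.3900e-01  3.1364e+00 -2.0000e-04] F [ 0.3 -0.1 -0.3] w 0.0147 q [-0.08  0.47  0.12  2.24 -0.13  0.44  1.81]
[[-0.996, -0.088, 0.002], [-0.088, 0.996, -0.0], [-0.002, -0.0, -1.0]]
t6
y -102.3..-68.3 x -37.0..36.7 area 2390 ctr(x,y) -0.4 -85.6 ang 90.0
y -27.0..-12.0 x -37.3..-32.3 area 47 ctr(x,y) -35.1 -19.1 ang 6.0
y 13.7..47.3 x -36.7..36.7 area 2372 ctr(x,y) -0.3 30.5 ang 90.0
y 72.0..88.7 x -36.7..20.3 area 246 ctr(x,y) -13.3 75.6 ang 14.8
y -44.0..-39.3 x -25.7..-3.3 area 77 ctr(x,y) -15.9 -41.9 ang 90.0
y -13.3..-11.7 x -24.0..-15.7 area 9 ctr(x,y) -19.6 -12.7 ang 90.0
y -44.0..-39.7 x 6.3..25.7 area 65 ctr(x,y) 14.9 -42.0 ang 90.0
y -14.0..-11.3 x 6.3..18.3 area 19 ctr(x,y) 12.7 -12.9 ang 0.0
y -34.0..-14.0 x 20.7..36.0 area 128 ctr(x,y) 28.9 -27.4 ang 12.5
y 84.7..93.3 x 21.0..34.3 area 80 ctr(x,y) 26.9 88.6 ang 83.3
y 73.7..78.0 x 30.3..35.0 area 13 ctr(x,y) 32.5 75.6 ang 66.8
t5
y -44.7..-9.0 x -37.0..36.3 area 2439 ctr(x,y) -0.5 -27.0 ang 0.3
y -102.3..-68.3 x -36.7..36.3 area 2392 ctr(x,y) -0.5 -85.5 ang 90.0
y 14.7..47.3 x -36.7..36.7 area 2063 ctr(x,y) -0.4 32.6 ang 89.3
y 72.0..90.3 x -36.7..20.7 area 249 ctr(x,y) -13.7 75.7 ang 16.5
y 85.0..93.3 x 21.0..34.3 area 81 ctr(x,y) 26.8 88.7 ang 90.0
y -1.0..7.3 x 21.7..30.0 area 53 ctr(x,y) 25.7 2.9 ang 90.0
y 73.3..78.3 x 30.3..34.7 area 12 ctr(x,y) 32.6 75.4 ang 56.3
side diff vs s5, gripper/stylus part: (114, 2) []
leg [ 4.784e-01 -6.750e-02  2.800e-02  9.500e+01] sh [-0.233, 0.004, 0.009] tn [-0.0, 0.0007, 0.0006] rows 0.8
```

Coupons are in place and the stylus pose matches the earlier approach. I push.

>>> {"method": "send_rows", "body": {"deltas": [[0,-0.06,0,0.005,0,0,0],[0,-0.12,0,0.008,0,0,0],[0,-0.18,0,0.008,0,0,0],[0,-0.22,0,0.008,0,0,0],[0,-0.24,0,0.008,0,0,0],[0,-0.24,0,0.008,0,0,0],[0,-0.24,0,0.008,0,0,0]]}}

```text
clock: 52.25
tcp_pos: [0.4784, -0.0677, 0.0269]
orientation: [0.141, -3.138, -0.0]
contact_force: [-0.9, -0.8, -0.4]
grip_width: 0.0147
```

>>> {"method": "send_rows", "body": {"deltas": [[0,-0.02,0,0,0,0,0],[0,-0.05,0,0,0,0,0],[0,-0.05,0,0,0,0,0]]}}

```text
clock: 52.5
tcp_pos: [0.4851, -0.0671, 0.0267]
orientation: [0.14, -3.136, -0.001]
contact_force: [-3.7, -1.3, 0.2]
grip_width: 0.0146
```

>>> {"method": "send_rows", "body": {"deltas": [[0,-0.02,0,0,0,0,0],[0,-0.02,0,0,0,0,0],[0,-0.02,0,0,0,0,0]]}}

```text
clock: 52.75
tcp_pos: [0.4855, -0.067, 0.0263]
orientation: [0.14, -3.132, -0.001]
contact_force: [-8.6, -1.6, 3.5]
grip_width: 0.0145
```

>>> {"method": "send_rows", "body": {"deltas": [[0,-0.015,0,0,0,0,0],[0,-0.015,0,0,0,0,0],[0,-0.015,0,0,0,0,0]]}}

```text
clock: 53.0
tcp_pos: [0.4857, -0.067, 0.0259]
orientation: [0.139, -3.128, -0.001]
contact_force: [-13.5, -0.8, 5.3]
grip_width: 0.0147
```

```bash
python3 -c "
from h import *
st();t=snap('top','t7')
d=np.abs(t['pixels'].astype(int)-load('t6')['pixels']).sum(2)[155:208,270:340];print('deck px changed',(d>100).sum())"
```

```text
t 53.0 tcp [ 0.4857 -0.067   0.0259] rv [ 1.3900e-01 -3.1281e+00 -1.3000e-03] F [-13.5  -0.8   5.3] w 0.0147 q [-0.09  0.52  0.13  2.14 -0.13  0.5   1.79]
[[-0.996, -0.089, -0.01], [-0.089, 0.996, 0.0], [0.01, 0.001, -1.0]]
deck px changed 0
```

>>> {"method": "send_rows", "body": {"deltas": [[0,0.03,0,0,0,0,0],[0,0.1,0,0,0,0,0],[0,0.2,0,0,0,0,0],[0,0.32,0,0,0,0,0],[0,0.32,0,0,0,0,0],[0,0.32,-0.2,-0.3,0,0,0],[0,0.32,-0.4,-0.53,0,0,0],[0,0.32,-0.4,-0.53,0,0,0],[0,0.32,-0.4,-0.53,0,0,0]]}}

```text
clock: 53.8
tcp_pos: [0.4523, -0.1341, 0.1103]
orientation: [-0.134, 3.129, -0.004]
contact_force: [0.9, -0.4, -0.1]
grip_width: 0.0144
```

```bash
python3 -c "
from h import *
st();f=snap('wrist','w25')
for n in('w24','w25'):
  im=load(n)['pixels'].astype(int);print(n,[''.join('#' if im[v,u].max()<50 else '.' for v in range(170,300,3)) for u in(323,)],[''.join('#' if im[v,u].max()<50 else '.' for u in range(290,356,2)) for v in(210,230)])
plan([(.4846,-.3085,.1,99.7)])"
```

```text
t 53.8 tcp [ 0.4523 -0.1341  0.1103] rv [-0.1336  3.1293 -0.004 ] F [ 0.9 -0.4 -0.1] w 0.0144 q [ 0.01  0.33  0.17  2.16 -0.09  0.64  1.9 ]
[[-0.996, -0.085, 0.009], [-0.085, 0.996, -0.002], [-0.009, -0.003, -1.0]]
w24 ['........####################################'] ['........#################........', '........#################........']
w25 ['........####################################'] ['........#################........', '........#################........']
leg [ 0.4846 -0.3085  0.1    99.7   ] sh [-0.06, -0.596, 0.029] tn [-0.0003, 0.0009, -0.0131] rows 2.2
leg [ 0.4846 -0.3085  0.1    99.7   ] sh [-0.036, -0.598, 0.029] tn [-0.0003, 0.0009, -0.0131] rows 2.2
```

Bottomed at 13.5 N after about 6 mm, with no slip, and the deck was unchanged. I return the stylus.

>>> {"method": "send_rows", "body": {"deltas": [[0,-0.03,-0.3,0.03,0,0.001,-0.006],[0,-0.06,-0.6,0.03,0,0.001,-0.013],[0,-0.06,-0.6,0.03,0,0.001,-0.013],[0,-0.06,-0.6,0.03,0,0.001,-0.013]]}}

```text
clock: 54.18
tcp_pos: [0.4659, -0.2219, 0.1011]
orientation: [0.198, -3.132, 0.002]
contact_force: [-0.3, 0.9, 0.2]
grip_width: 0.0148
```

>>> {"method": "send_rows", "body": {"deltas": [[0,-0.02,-0.3,0.03,0,0,-0.006],[0,-0.04,-0.6,0.03,0,0,-0.013],[0,-0.04,-0.6,0.03,0,0,-0.013],[0,-0.04,-0.6,0.03,0,0,-0.013],[0,-0.04,-0.6,0.03,0,0,-0.013],[0,-0.04,-0.6,0.03,0,0,-0.013],[0,-0.04,-0.6,0.03,0,0,-0.013]]}}

```text
clock: 54.77
tcp_pos: [0.4837, -0.3054, 0.097]
orientation: [0.273, -3.126, -0.003]
contact_force: [-0.6, 1.1, -1.7]
grip_width: 0.0148
```

```bash
python3 -c "
from h import *
st();plan([(.4848,-.311,.0365,99.7)])"
```

```text
t 54.77 tcp [ 0.4837 -0.3054  0.097 ] rv [ 2.728e-01 -3.126e+00 -2.700e-03] F [-0.6  1.1 -1.7] w 0.0148 q [ 0.32  0.49  0.17  1.93 -0.12  0.73  2.31]
[[-0.985, -0.173, -0.004], [-0.173, 0.985, 0.001], [0.004, 0.002, -1.0]]
leg [ 4.848e-01 -3.110e-01  3.650e-02  9.970e+01] sh [-0.002, -0.039, 0.403] tn [0.0006, -0.0011, 0.0015] rows 1.5
```

>>> {"method": "send_rows", "body": {"deltas": [[0,0,-0.025,0,0,-0.001,0.001],[0,0,-0.025,0.15,0,-0.001,0.001],[0,0,-0.025,0.3,0,-0.001,0.001],[0,0,-0.025,0.38,0,-0.001,0.001],[0,0,-0.025,0.4,0,-0.001,0.001],[0,0,-0.025,0.4,0,-0.001,0.001],[0,0,-0.025,0.4,0,-0.001,0.001],[0,0,-0.025,0.4,0,-0.001,0.001]]}}

```text
clock: 55.43
tcp_pos: [0.4845, -0.3118, 0.0381]
orientation: [-0.264, 3.129, -0.0]
contact_force: [0.6, -1.0, -0.0]
grip_width: 0.0147
```

>>> {"method": "send_rows", "body": {"deltas": [[0,0,0,0.01,0,0,0],[0,0,0,0.01,0,0,0],[0,0,0,0.01,0,0,0]]}}

```text
clock: 55.68
tcp_pos: [0.4841, -0.3116, 0.0362]
orientation: [-0.264, 3.13, 0.0]
contact_force: [-0.3, 0.4, -0.6]
grip_width: 0.0146
```

>>> {"method": "send_rows", "body": {"deltas": [[0,0,0,0.004,0,0,0],[0,0,0,0.004,0,0,0],[1,0,0,0.004,0,0,0],[1,0,0,0.004,0,0,0],[1,0,0,0.004,0,0,0],[1,0,0,0.004,0,0,0],[1,0,0,0.004,0,0,0],[1,0,0,0.004,0,0,0],[1,0,0,0.004,0,0,0],[1,0,0,0.004,0,0,0],[1,0,0,0.004,0,0,0],[1,0,0,-0.2,0,0,0],[1,0,0,-0.5,0,0,0],[1,0,0,-0.8,0,0,0],[1,0,0,-0.8,0,0,0],[1,0,0,-0.8,0,0,0],[1,0,0,-0.8,0,0,0]]}}

```text
clock: 57.1
tcp_pos: [0.484, -0.3115, 0.1561]
orientation: [-0.264, 3.13, 0.0]
contact_force: [-0.3, -0.3, -1.6]
grip_width: 0.0857
```

```bash
python3 -c "
from h import *
st();f=snap('wrist','w26');sty(f);t=snap('top','t8');deck(t,470)
s=snap('side','s7');s0=load('side0');d=np.abs(s['pixels'].astype(int)-s0['pixels']).sum(2)
print('side rest region changed px',(d[255:305,300:370]>120).sum())
t0=load('top0');d=np.abs(t['pixels'].astype(int)-t0['pixels']).sum(2)
for n,(u,v) in dict(tape=(193,168),bottle=(235,146),dish=(412,154)).items():print(n,(d[v-16:v+16,u-16:u+16]>100).sum())"
```

```text
t 57.1 tcp [ 0.484  -0.3115  0.1561] rv [-2.6410e-01  3.1297e+00  2.0000e-04] F [-0.3 -0.3 -1.6] w 0.0857 q [ 0.31  0.42  0.19  1.89 -0.1   0.85  2.3 ]
[[-0.986, -0.168, 0.001], [-0.168, 0.986, 0.0], [-0.001, 0.0, -1.0]]
handle [ 483.4 -312.1] [78.1 14. ] 9.2
y -26.3..-12.0 x -37.3..-32.3 area 43 ctr(x,y) -35.1 -18.8 ang 7.1
y -102.3..-68.3 x -36.7..36.3 area 2378 ctr(x,y) -0.5 -85.5 ang 90.0
y 13.7..47.3 x -36.7..36.7 area 2353 ctr(x,y) -0.3 30.5 ang 90.0
y 72.0..90.0 x -36.7..19.7 area 234 ctr(x,y) -13.9 75.7 ang 16.4
y -44.3..-39.3 x -26.3..-3.3 area 79 ctr(x,y) -16.1 -42.0 ang 3.0
y -13.3..-11.7 x -24.0..-15.7 area 9 ctr(x,y) -19.6 -12.7 ang 90.0
y -13.7..-11.7 x 6.3..18.3 area 15 ctr(x,y) 12.6 -12.8 ang 90.0
y -44.0..-39.7 x 7.3..26.0 area 57 ctr(x,y) 15.2 -42.0 ang 90.0
y -35.0..-19.3 x 20.3..35.7 area 121 ctr(x,y) 28.6 -28.0 ang 87.6
y 84.3..93.3 x 21.0..33.7 area 75 ctr(x,y) 26.6 88.6 ang 33.7
y 74.7..78.3 x 31.0..35.0 area 8 ctr(x,y) 33.1 76.0 ang 56.3
side rest region changed px 0
tape 0
bottle 0
dish 0
```

```bash
python3 -c "
from h import *
print(r.hand_in())"
```

```text
the job is handed in; nothing more can be done
None
```

The job is done and handed in at about 57 s; the system gave no verdict, so success rests on my own checks.

- **Tare:** I pushed the button with the stylus while the plates were empty. It bottomed after about 6 mm at 12 N, and I put the stylus back in its rest.
- **Coupons:** Only two coupons were present, and they now lie on plates 1 and 3. The first grasp of the coupon for plate 1 closed about 2 mm too high and missed; the second held.
- **Knocked coupon:** The plate-3 coupon was later knocked about 3 cm, to between plates 2 and 3. I saw this just before the second push, returned the stylus and put the coupon back on plate 3.
- **Second push:** I pushed the button again with both coupons in place. It bottomed at 13.5 N, with no stylus slip and no change on the deck.

**Last checks**
- **Coupons:** both showed centred within about 2 mm and lined up with their plates.
- **Stylus:** it lies within about 2 mm and 1° of where it started, with no visible change in the side view.
- **Bystanders:** the tape, dish and bottle were unchanged in the top view.
- **Robot:** the gripper is open and well clear.
- **Not seen directly:** button travel was judged from force and position only. I did not look at the button springing back.
- **Disagreement:** camera and arm position readings differed by 2–3 mm at times. I corrected for this before each placement.

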